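# Sift the wheel nuts at the park desk

### The arm

A 6-joint arm with a two-finger parallel gripper is mounted at the origin on the work surface. World frame = base frame: x ahead of the robot, y to its left, z up, the work surface at z = 0. Lengths are in mm, angles in degrees, forces in N, time in s.
With the tool pointing down it reaches from about 275 to 1000 mm from the base axis. Payload 8.4 kg.
Tool frame: the origin (TCP) lies midway between the tips of the shut fingers; the grasp point (between the pads) lies 19 mm behind it; y points along the fingers, z is the direction in which the jaws open and shut, and the axes are right-handed (so a half turn about y gives the same grasp; the last joint's range is limited). The gripper opens to 85 mm and grips with 20 to 120 N. Pads are 22 mm wide; open, the fingers measure 114 mm over their backs; the gripper's body (76 mm by 85 mm) begins 54 mm behind the grasp point. The pads swing forward as they close: fully open they stand 13 mm farther back than shut.
Start: joints at [-74.737, 20.225, 93.587, -0, 66.188, -0.138], TCP at [165.983, -602.559, 231.281] pointing down, gripper open.
Joint ranges: [-150.9, 150.9], [-52.94, 120.26], [3.33, 152.33], [-74.26, 254.26], [0, 154.13], [-172.89, 172.89]. Speed limits (degrees/s): [127.2, 127.2, 159.86, 180, 180, 180].

### API

Orientations are given as [roll, pitch, yaw] about the fixed x, y, z axes, in that order (R = Rz(yaw) Ry(pitch) Rx(roll)).
In Python, from workcell import sense, vision, manip gives the robot as it stands. The module is installed in compiled form; this text tells all that it offers.
- The arm moves only by the shell command python3 -m jog 'ROWS' [FORCE]. ROWS is JSON, one flat list of numbers, 5 for each row, row after row: the shift along the tool's x, y, z in units of 100 mm (1.0 is 100 mm), then the turn about the tool's y in units of 90 degrees (1.0 is 90 degrees), then the gripper's target within -1 to 1 (fully open at 1, half-way at 0, shut at -1). In form: [dx, dy, dz, yaw, gripper, dx, dy, dz, yaw, gripper, ...]. A call has 1 to 5 rows; each row is the pose to reach, as a shift and turn from the pose commanded when the call began, along the tool's axes at that moment; what a row does not reach only later rows make up. A row lasts 1/10 s, in which the tool goes at most 50 mm and 8.59 degrees, less where a joint would pass 70% of its speed; a pose out of reach is approached as far as the arm can. A call with a number of a shift or a turn outside -1 to 1 is refused whole. A call with a gripper value outside its range is refused whole. The fingers move at their own pace and stop on an object; FORCE is the grip in N (left out, the last holds). Time passes only in rows, so rows that repeat a pose let the fingers close. It gives the time, the measured TCP pose, the force and the opening at its end, in the units of the state.
- sense(): the state, without advancing time (a new reading comes with each control period).
- vision.read_camera(name): name is "side" or "top" or "wrist"; returns the picture (420x560x3 uint8, blue, green, red); there is no depth.
- vision.get_calibration(name): a dict with "intrinsics" (3x3 intrinsics, pixels), "dist_coeffs" ([k1, k2, p1, p2, k3] as OpenCV has them; the pictures are not rectified), "extrinsics" (4x4, takes a point from camera to world coordinates). Camera axes: x right, y up, looking along -z (the intrinsics and any distortion apply to the point x, -y, -z); pixel columns grow to the right and rows downward; lengths in mm; the calibration is good to about 2 mm. A picture is of the moment at which its call begins: read the wrist's pose just before it. get_calibration takes no time and is no camera call; for the wrist camera it gives the pose at the moment of the call.
- manip.job_done(): hands the job in, once; it reports no verdict.
Trained networks look in the newest picture that a camera, given by its name, has taken for a name from the list of things; names that differ only in an ending like _2 or _b are one class to them, and where a whole thing is asked for, a point or a joint stands for the part that bears it (a point fixed in the world has none). Each returns a list of dicts, best first, with "p" (0 to 1); they miss things now and then, are a little off and sometimes report something else, mostly with a low value. They report only what shows in the picture. A call takes as long as a camera call. They do not tell look-alikes from the thing itself.
- vision.trace(target, camera): "pixels" (420x560 bool, what is visible of it) and "location" ([column, row] in pixels, amid what is visible of it).
- vision.pinpoint(target, camera): "location" ([column, row] in pixels: a listed point, or the origin of a listed thing).
The state is a dict: "time": time; "joint_positions": joint angles; "qd": joint speeds; "effort": joint torques, N m; "eef_pos": TCP position; "eef_rot": TCP orientation; "force": force on the tool from outside, world axes, zero at the start; "torque": the same for the moment, N m; "grip_width": finger opening in mm.
Only numpy, scipy, OpenCV 4.12 (cv2) and the standard library are available. Lean on these libraries where they do the work, as an engineer would, in place of code of your own. Each camera call takes 0.05 s, during which the arm holds its last target.

### The job

Small nuts have got mixed in with the wheel nuts in the sieve: lift the sieve by its bar handle, set it down gently on the rails of the catch bin and, still holding it and keeping it lightly on the rails, shake it side to side along them until every small nut has dropped into the bin. Never press or knock it hard against the bin, and do not lift it off the rails again once nuts have begun to fall. Then let go, leaving the sieve level on the rails with all the wheel nuts in it, and leave everything else on the counter alone.

Things in the scene. Friction and masses are not known exactly. Their poses are not given: they have to be found in the camera images.
- sieve: Open steel hand sieve, about 0.4 kg, 120 (x) by 148 (y) mm outside, walls 5 mm thick, 40 mm high; origin at the centre of its underside. A half turn makes no difference to it. The seven nuts lie loose in it and stay put if it is carried level and smoothly.
- sieve_floor (a point): centre of the sieve's floor, 12 mm above its underside: the top of four flat bars along x, 12 mm wide, at y = -45, -15, 15, 45 mm, with open slots 18 mm wide between them and at the walls. Nuts lie on the bars (friction about 0.3). Brisk shaking along y (strokes of about 30 mm, reversals above 4 m/s2) drops the small ones through.
- sieve_grip (a point): centre of the sieve's wooden bar handle, 100 mm above the sieve's underside and over its centre. The bar runs along the sieve's x, 14 mm wide (y) and 22 mm high (z), 120 mm long, on two uprights at its ends; pinch it from above across its y.
- bin: Fixed open grey catch bin on the counter, 141 (x) by 237 (y) by 55 mm high, walls 4 mm; origin at the centre of its underside. An aluminium rail frame, centred on it, is clamped in its mouth: the underside of the sieve's two 148 mm walls slides on its two ledges, along the bin's y, so the sieve's y must lie along the bin's y.
- rails (a point): point on the bin's axis 60 mm above its underside, the LOWEST height of the ledges. The clamp height differs each time and is not measured: the ledges lie 0 to 30 mm above this point, so find them by feel. They are sprung: they sink about 0.4 mm per N, 4 mm at most (2 mm under the sieve's own weight), then are rigid. More than 25 N between sieve and bin is too hard.
- bin_in (a point): centre of the bin's inner floor. Above it the rail frame has lips beside the ledges, 10 mm high and flared out above to 20 mm, that guide the sieve with 2.5 mm of play either way in x; along y it can slide 36 mm either way from the middle before meeting the end walls.
- small0: small hex nut, 13 mm across flats, 7 mm high, 12 g, plain steel; origin at the centre of its underside as first laid. Starts in the sieve; fallen into the bin when under 45 mm above the bin's underside.
- small1: small hex nut, 13 mm across flats, 7 mm high, 12 g, plain steel; origin at the centre of its underside as first laid. Starts in the sieve; fallen into the bin when under 45 mm above the bin's underside.
- small2: small hex nut, 13 mm across flats, 7 mm high, 12 g, plain steel; origin at the centre of its underside as first laid. Starts in the sieve; fallen into the bin when under 45 mm above the bin's underside.
- small3: small hex nut, 13 mm across flats, 7 mm high, 12 g, plain steel; origin at the centre of its underside as first laid. Starts in the sieve; fallen into the bin when under 45 mm above the bin's underside.
- large0: wheel nut, 27 mm across flats, 24 mm high, 60 g, plain steel; origin at the centre of its underside as first laid. Too big for the slots; must stay in the sieve.
- large1: wheel nut, 27 mm across flats, 24 mm high, 60 g, plain steel; origin at the centre of its underside as first laid. Too big for the slots; must stay in the sieve.
- large2: wheel nut, 27 mm across flats, 24 mm high, 60 g, plain steel; origin at the centre of its underside as first laid. Too big for the slots; must stay in the sieve.
- gauge: bystander, not to be disturbed: tyre pressure gauge, a 12 mm thick, 135 mm long rod lying flat
- torch: bystander, not to be disturbed: metal torch, 105 mm long, up to 36 mm thick, lying
- radio: bystander, not to be disturbed: grey hand radio lying on its back, 110 x 55 x 34 mm with a stub aerial
- mug: bystander, not to be disturbed: white mug, 80 mm across, 95 mm high
- wrench: bystander, not to be disturbed: steel open-ended wrench lying flat
- trophy: bystander, not to be disturbed: small brass trophy cup, 60 mm across, 105 mm high
Not all that is in view belongs to the job. What is shaped like the sieve but green is not meant.

How it is judged:
By the outcome, as a careful person would: the job done as asked, in the order asked, and still so for the second after the job is handed in, with the robot touching nothing.
It also fails if it takes over 64 s, if anything falls off the work surface, if the arm or the gripper's body presses on something with over 40 N, if the wrist force passes 120 N, or if a joint passes its speed limit or range.

## Working session

There is one attempt and no reset: what is moved stays moved. The work goes in short steps, Python scripts to look and compute and a shell command to move; the robot and the scene stay as the last step left them, time stands still between calls to the robot, and variables do not carry over. Pictures are saved under pics/ and viewed, and the job is handed in when it is done.

```bash
mkdir -p pics; ls
cat > h.py <<'E'
import numpy as np, cv2
from workcell import sense, vision, manip
def pic(c,n):
    im=vision.read_camera(c); cv2.imwrite(f'pics/{n}.png',im); return im
def ray(c,px):
    k=vision.get_calibration(c); K=np.array(k['intrinsics'],float); D=np.array(k['dist_coeffs'],float); E=np.array(k['extrinsics'],float)
    u=cv2.undistortPoints(np.array([[px]],float),K,D)[0,0]
    d=E[:3,:3]@np.array([u[0],-u[1],-1.0]); return E[:3,3],d/np.linalg.norm(d)
def atz(c,px,z):
    o,d=ray(c,px); return o+d*(z-o[2])/d[2]
def proj(c,P):
    k=vision.get_calibration(c); K=np.array(k['intrinsics'],float); D=np.array(k['dist_coeffs'],float); E=np.array(k['extrinsics'],float)
    q=(np.asarray(P,float).reshape(-1,3)-E[:3,3])@E[:3,:3]; q=q*[1,-1,-1]
    return cv2.projectPoints(q,np.zeros(3),np.zeros(3),K,D)[0].reshape(-1,2)
def tri(obs):
    A=np.zeros((3,3));b=np.zeros(3)
    for c,px in obs:
        o,d=ray(c,px);M=np.eye(3)-np.outer(d,d);A+=M;b+=M@o
    return np.linalg.solve(A,b)
E
python3 - <<'E'
from h import *
s=sense();print(s)
for c in('top','side'):
    pic(c,c+'0')
    for t in('sieve','sieve_grip','sieve_floor','bin','rails','bin_in'):
        print(c,t,[(np.round(r['location'],1),round(r['p'],2)) for r in vision.pinpoint(t,c)])
E
```

```text
pics
{'time': 0.0, 'joint_positions': array([-7.47359280e+01,  2.02615998e+01,  9.36313248e+01,  3.01996829e-04,
        6.61895130e+01, -1.36796930e-01]), 'qd': array([-0.12026875, -0.03918895,  0.00396836,  0.08859792,  0.0549285 ,
       -0.06420027]), 'effort': array([-6.36515288e-04, -6.05258203e+01, -3.42061365e+01, -8.93918445e-05,
        9.50236106e-03,  2.18621217e-06]), 'eef_pos': array([ 165.85706478, -602.06453185,  230.55457259]), 'eef_rot': array([-9.00824367e+01,  4.72940229e-04, -1.64599254e+02]), 'force': array([-0.41887423,  0.33227258,  0.68084109]), 'torque': array([-0.00429734, -0.0278181 , -0.02343252]), 'grip_width': 85.59795880262564}
top sieve [(array([222.4, 220.3]), 0.86), (array([188.9, 267.6]), 0.84), (array([106.9, 258.9]), 0.79)]
top sieve_grip [(array([219.2, 218.8]), 0.6), (array([182.3, 272.6]), 0.6), (array([ 95.4, 259.7]), 0.56)]
top sieve_floor [(array([188. , 267.8]), 0.78)]
top bin [(array([362.5, 204.2]), 0.62), (array([218.8, 218.8]), 0.59)]
top rails [(array([294.6, 159.3]), 0.56), (array([366.5, 203.1]), 0.55)]
top bin_in [(array([358.9, 208. ]), 0.65)]
side sieve [(array([275.9, 302. ]), 0.92), (array([209.2, 361. ]), 0.91), (array([250.4, 259.8]), 0.87)]
side sieve_grip [(array([275.4, 278.5]), 0.79), (array([251. , 235.8]), 0.71), (array([210.4, 341. ]), 0.68), (array([254.4, 242.4]), 0.2)]
side sieve_floor [(array([251.3, 252.1]), 0.91), (array([211.3, 358.6]), 0.6), (array([278. , 294.9]), 0.57)]
side bin [(array([307.2, 180.4]), 0.64)]
side rails [(array([311.5, 167.5]), 0.59)]
side bin_in [(array([310.4, 176.1]), 0.87), (array([248.5, 256.6]), 0.43)]
```

View pics/top0.png

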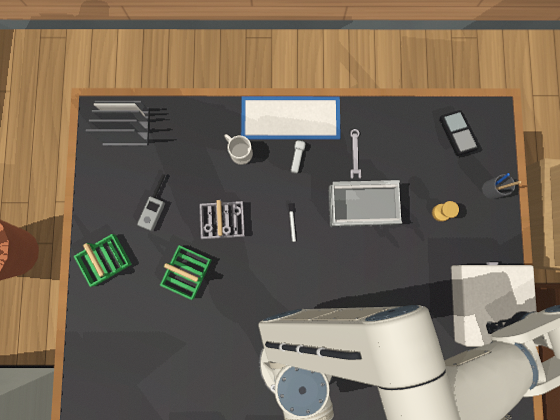

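View pics/side0.png

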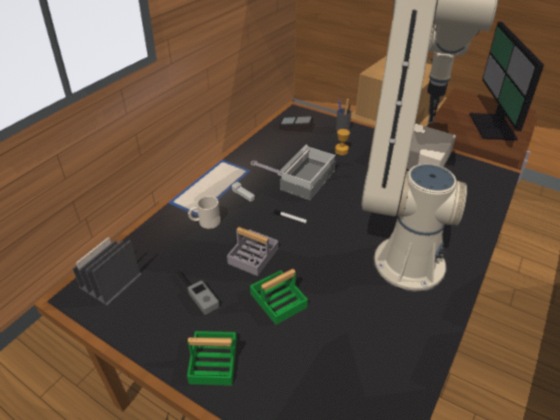

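Run:
```python
from h import *
im=cv2.imread('pics/top0.png');cv2.imwrite('pics/topz.png',cv2.resize(im[150:330,50:270],None,fx=3.3,fy=3.3,interpolation=2))
im=cv2.imread('pics/top0.png');cv2.imwrite('pics/topb.png',cv2.resize(im[130:290,270:450],None,fx=3.6,fy=3.6,interpolation=2))
im=cv2.imread('pics/side0.png');cv2.imwrite('pics/sidez.png',cv2.resize(im[140:400,170:400],None,fx=2.3,fy=2.3,interpolation=2))
```

```text
(no output)
```

View pics/topz.png

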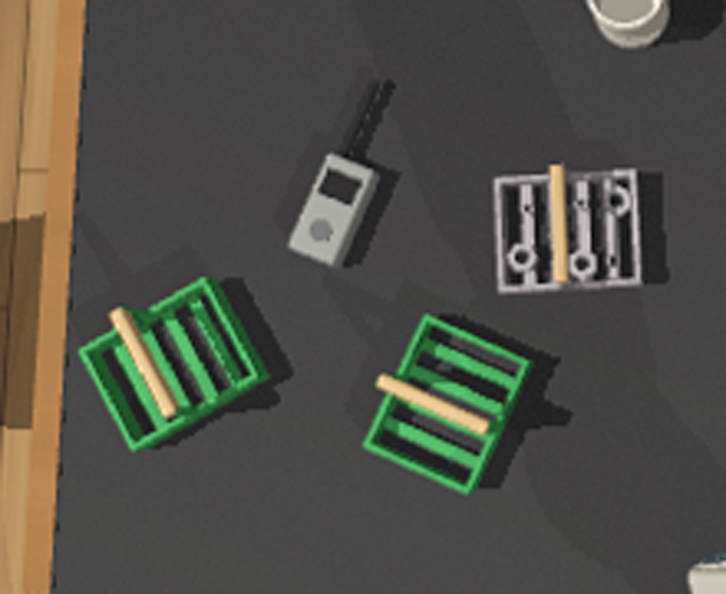

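View pics/topb.png

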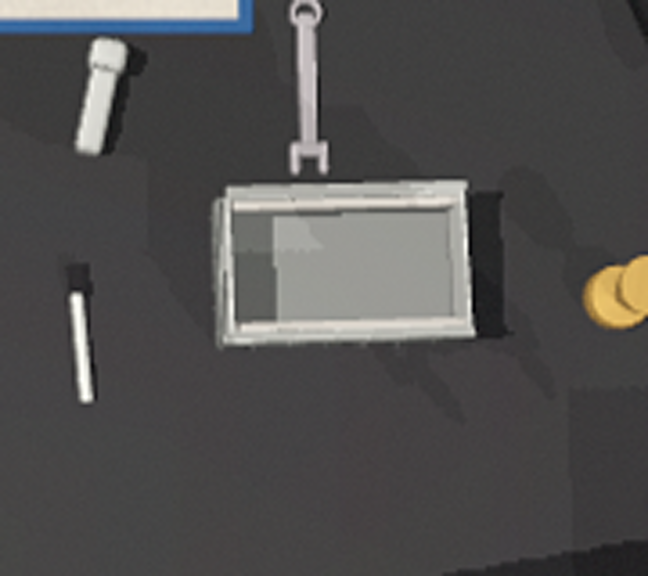

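View pics/sidez.png

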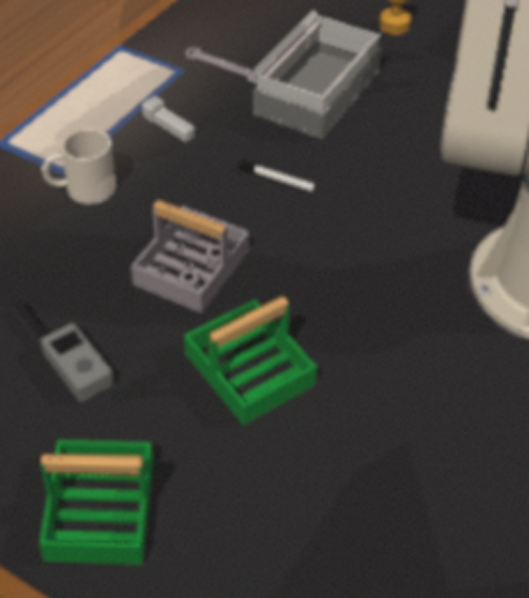

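Run:
```python
from h import *
for c in('top','side'):
    k=vision.get_calibration(c);print(c,np.round(k['extrinsics'],2).tolist(),np.round(k['intrinsics'],1).tolist(),k['dist_coeffs'])
print('grip tri',tri([('top',[219.2,218.8]),('side',[251,235.8])]))
print('sieve orig',tri([('top',[222.4,220.3]),('side',[250.4,259.8])]))
print('bin',tri([('top',[362.5,204.2]),('side',[307.2,180.4])]), 'rails',tri([('top',[366.5,203.1]),('side',[311.5,167.5])]),'in',tri([('top',[358.9,208]),('side',[310.4,176.1])]))
```

```text
top [[0.0, 0.99, -0.14, 313.06], [-1.0, 0.0, 0.0, 62.05], [0.0, 0.14, 0.99, 1696.46], [0.0, 0.0, 0.0, 1.0]] [[480.0, 0.0, 279.3], [0.0, 480.0, 203.8], [0.0, 0.0, 1.0]] [-0.00093118  0.          0.          0.          0.        ]
side [[-0.85, 0.34, -0.41, -195.29], [-0.53, -0.55, 0.65, 1193.46], [0.0, 0.77, 0.64, 1195.74], [0.0, 0.0, 0.0, 1.0]] [[466.2, 0.0, 276.5], [0.0, 466.2, 206.4], [0.0, 0.0, 1.0]] [-0.11064409  0.          0.          0.          0.        ]
grip tri [483.76414871 264.40784607  98.24829639]
sieve orig [490.2661596  267.43860788 -20.92738029]
bin [ 544.26605123 -236.98964611   -8.76148893] rails [ 534.23278282 -240.45287479   61.46736373] in [ 522.76331255 -217.39810099   35.14408812]
```

The grey sieve is at about (222,220) in the top view, with its bar along world x. The two green ones are decoys. The bin is at about (365,203), with its long side along world y. Next I'll fit both poses from their corners.

Run:
```python
from h import *
from scipy.optimize import least_squares
def rect(a,b,z): return np.array([[a,b,z],[a,-b,z],[-a,-b,z],[-a,b,z]])
def fit(model,obs,x0):
    def P(p):
        c,s=np.cos(p[2]),np.sin(p[2]); return model@np.array([[c,s,0],[-s,c,0],[0,0,1]])+[p[0],p[1],0]
    f=lambda p:(proj('top',P(p))-obs).ravel()
    r=least_squares(f,x0,x_scale=[100,100,1]);return r.x[:2],np.degrees(r.x[2]),np.round(r.fun.reshape(-1,2),1).tolist()
z=lambda l:np.array(l,float)/3.3+[50,150]
print(fit(np.vstack([rect(60,74,40),[[60,0,111],[-60,0,111]]]),z([[495,177],[636,170],[642,284],[498,293],[557,165],[562,282]]),[485,264,0]))
zb=lambda l:np.array(l,float)/3.6+[270,130]
print(fit(rect(70.5,118.5,55),zb([[228,187],[467,182],[475,337],[222,343]]),[540,-240,0]))
s=sense();print(s['eef_pos'],s['eef_rot'],s['time'])
im=pic('wrist','w0')
```

```text
(array([483.33820292, 260.2600092 ]), np.float64(3.305961604796476), [[0.1, 0.3], [-0.1, 0.1], [-0.4, -0.1], [0.4, -0.4], [0.0, -0.2], [-0.0, 0.3]])
(array([ 541.83185582, -239.78932153]), np.float64(0.7352304015424908), [[-1.5, 1.1], [0.3, 1.7], [-0.0, -0.9], [1.2, -1.8]])
[ 165.96204863 -602.54180899  231.28057423] [-9.00019495e+01 -1.15158731e-04 -1.64600101e+02] 0.7
```

View pics/w0.png

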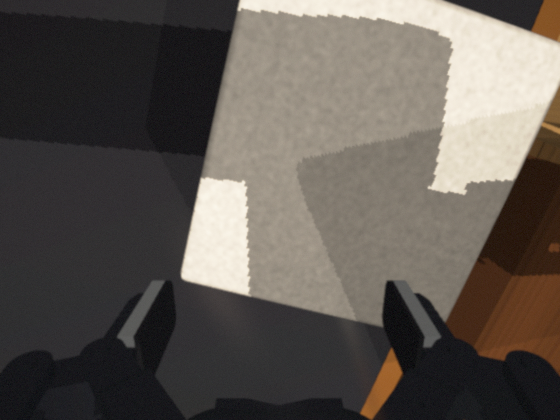

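```bash
python3 -m jog '[-1,-0.3,-0.66,0.134,1,-1,-0.3,-0.66,0.134,1,-1,-0.3,-0.66,0.134,1]'
```

```text
time: 1.05
eef_pos: [246.6, -510.2, 262.2]
eef_rot: [-90.0, 0.1, -176.8]
force: [-0.2, -0.8, 0.7]
grip_width: 85.3
```

```bash
for i in 1; do :; done; python3 -m jog '[-0.7,0,-0.86,0,1,-0.7,0,-0.86,0,1,-0.7,0,-0.86,0,1]'; python3 -m jog '[-0.7,0,-0.86,0,1,-0.7,0,-0.86,0,1,-0.7,0,-0.86,0,1]'; python3 -m jog '[-0.7,0,-0.86,0,1,-0.7,0,-0.86,0,1,-0.7,0,-0.86,0,1]'
python3 - <<'E'
from h import *
pic('wrist','w1');print(sense()['eef_pos'],vision.get_calibration('wrist'))
E
```

```text
time: 1.35
eef_pos: [311.6, -419.0, 261.4]
eef_rot: [-90.1, 0.0, -176.5]
force: [-0.8, -0.3, -0.6]
grip_width: 85.3
time: 1.65
eef_pos: [376.4, -329.7, 261.4]
eef_rot: [-90.0, 0.0, -176.5]
force: [-0.3, -0.1, 0.2]
grip_width: 85.5
time: 1.95
eef_pos: [441.4, -240.2, 261.5]
eef_rot: [-90.0, 0.1, -176.5]
force: [-0.5, -0.3, -0.4]
grip_width: 85.2
[ 441.22964601 -240.62614664  261.40141318] {'intrinsics': array([[368.78460326,   0.        , 278.63050874],
       [  0.        , 368.78460326, 208.16726876],
       [  0.        ,   0.        ,   1.        ]]), 'dist_coeffs': array([-0.04891695,  0.        ,  0.        ,  0.        ,  0.        ]), 'extrinsics': array([[ 6.13633438e-02,  9.44408513e-01,  3.22997059e-01,
         5.25359486e+02],
       [-9.98115494e-01,  5.80610440e-02,  1.98588807e-02,
        -2.36079244e+02],
       [ 1.34951122e-06, -3.23606977e-01,  9.46191590e-01,
         4.04136365e+02],
       [ 0.00000000e+00,  0.00000000e+00,  0.00000000e+00,
         1.00000000e+00]])}
```

View pics/w1.png

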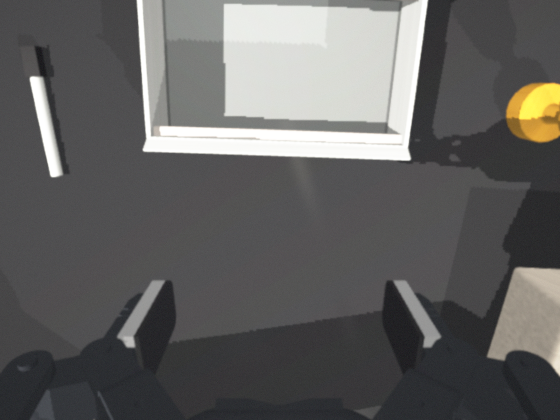

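```bash
python3 -m jog '[-0.75,0,0,0,1,-0.75,0,0,0,1,-0.75,0,0,0,1]'
python3 - <<'E'
from h import *
print(sense()['eef_pos']); im=pic('wrist','w2');cv2.imwrite('pics/w2z.png',cv2.resize(im[:330],None,fx=1.42,fy=1.42,interpolation=2))
k=vision.get_calibration('wrist');np.save('w2E.npy',k['extrinsics'])
for t in('bin','rails','bin_in'): print(t,[(np.round(r['location'],1),round(r['p'],2)) for r in vision.pinpoint(t,'wrist')])
E
```

```text
time: 2.3
eef_pos: [516.5, -239.7, 261.1]
eef_rot: [-89.9, 0.1, -176.6]
force: [0.0, -0.1, 0.1]
grip_width: 85.3
[ 516.5250916  -239.6996598   261.08827137]
bin [(array([275.4, 139.9]), 0.57)]
rails [(array([278.6, 148.8]), 0.98)]
bin_in [(array([274. , 141.6]), 0.96)]
```

View pics/w2z.png

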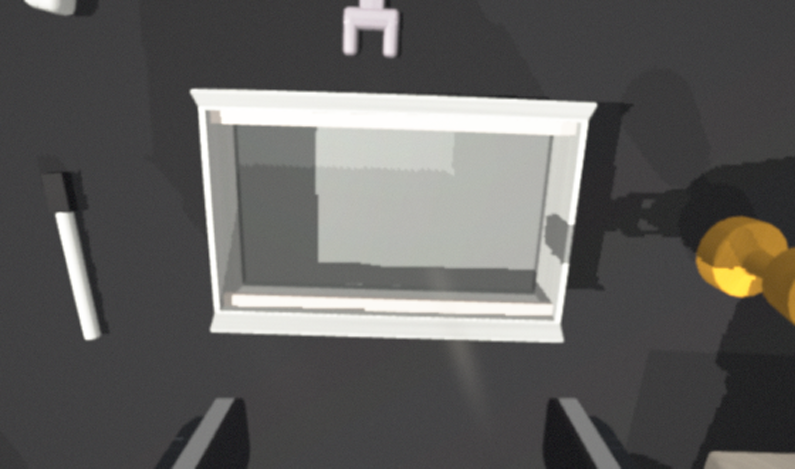

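```bash
python3 - <<'E'
from h import *
from scipy.optimize import least_squares
w=np.array([[192,90],[596,104],[562,342],[211,330]],float)/1.42
ws=np.array([[237,125],[577,134],[552,305],[232,295]],float)/1.42
for h in range(75,126,10):
    for nm,o in(('flare',w),):
        P=np.array([atz('wrist',q,h) for q in o]);c=P.mean(0)
        e1=P[1]-P[0];e2=P[2]-P[3];e3=P[3]-P[0];e4=P[2]-P[1]
        print(h,nm,np.round(c,1),[round(float(np.linalg.norm(v)),1) for v in(e1,e2,e3,e4)],[round(float(np.degrees(np.arctan2(v[0],-v[1]))),2) for v in(e1,e2)])
for h in (60,70,80,90):
    P=np.array([atz('wrist',q,h) for q in ws]);print('strip',h,np.round(P[:,:2],1).tolist())
print('in',atz('wrist',[274,141.6],4), 'rails60',atz('wrist',[278.6,148.8],60),atz('wrist',[278.6,148.8],80))
z=lambda l:np.array(l,float)/3.6+[270,130]
tp=z([[228,187],[467,182],[475,337],[222,343]])
for h in (75,85,95,105):
    P=np.array([atz('top',q,h) for q in tp]);print('top',h,np.round(P.mean(0),1),np.round(P[:,:2],1).tolist())
E
python3 - <<'E'
import cv2
im=cv2.imread('pics/side0.png');cv2.imwrite('pics/sb.png',cv2.resize(im[140:200,270:350],None,fx=9,fy=9,interpolation=2))
E
```

```text
75 flare [ 532.  -235.5   75. ] [240.4, 240.9, 153.8, 154.8] [1.41, 1.17]
85 flare [ 534.  -235.4   85. ] [233.1, 233.5, 149.1, 150.1] [1.41, 1.17]
95 flare [ 536.  -235.4   95. ] [225.8, 226.2, 144.5, 145.4] [1.41, 1.17]
105 flare [ 538.  -235.4  105. ] [218.5, 218.9, 139.8, 140.7] [1.41, 1.17]
115 flare [ 540.  -235.4  115. ] [211.1, 211.5, 135.1, 136.0] [1.41, 1.17]
125 flare [ 541.9 -235.4  125. ] [203.8, 204.2, 130.4, 131.3] [1.41, 1.17]
strip 60 [[587.0, -135.5], [594.0, -350.2], [478.7, -351.6], [473.2, -127.8]]
strip 70 [[587.3, -138.4], [594.1, -346.8], [482.1, -348.2], [476.8, -130.9]]
strip 80 [[587.6, -141.2], [594.2, -343.5], [485.6, -344.8], [480.4, -134.0]]
strip 90 [[587.9, -144.1], [594.3, -340.1], [489.0, -341.4], [484.0, -137.2]]
in [ 535.73369481 -233.44976125    4.        ] rails60 [ 537.90617528 -238.30107437   60.        ] [ 541.367247   -238.10105716   80.        ]
top 75 [ 539.2 -236.1   75. ] [[611.0, -123.4], [616.1, -351.4], [467.7, -354.1], [461.8, -115.7]]
top 85 [ 537.8 -234.3   85. ] [[609.1, -122.3], [614.2, -348.9], [466.8, -351.5], [460.9, -114.6]]
top 95 [ 536.4 -232.5   95. ] [[607.3, -121.2], [612.3, -346.3], [465.8, -348.9], [460.0, -113.5]]
top 105 [ 535.  -230.6  105. ] [[605.5, -120.0], [610.5, -343.8], [464.9, -346.4], [459.1, -112.4]]
```

View pics/sb.png

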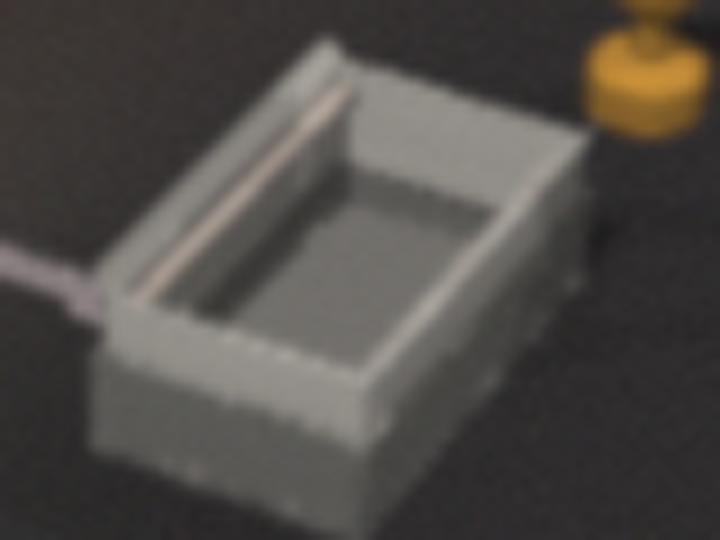

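```bash
python3 -m jog '[0.1,0,-1,0,1,0.1,0,-1,0,1]'; python3 -m jog '[0.1,0,-1,0,1,0.1,0,-1,0,1]';python3 -m jog '[0.1,0,-1,0,1,0.1,0,-1,0,1]';python3 -m jog '[0.1,0,-1,0,1,0.1,0,-1,0,1]';python3 -m jog '[0.1,0,-1,0,1,0.1,0,-1,0,1,0.1,0,-1,0,1]'
python3 - <<'E'
from h import *
print(sense()['eef_pos']); im=pic('wrist','w3');cv2.imwrite('pics/w3z.png',cv2.resize(im,None,fx=1.42,fy=1.42,interpolation=2))
for t in('sieve_grip','sieve','sieve_floor'): print(t,[(np.round(r['location'],1),round(r['p'],2)) for r in vision.pinpoint(t,'wrist')])
E
```

```text
time: 2.7
eef_pos: [497.2, -140.0, 261.2]
eef_rot: [-90.0, -0.0, -176.9]
force: [0.9, 0.3, 0.8]
grip_width: 85.4
time: 2.9
eef_pos: [481.3, -40.1, 261.5]
eef_rot: [-90.0, 0.0, -176.8]
force: [1.3, -0.0, 0.7]
grip_width: 85.7
time: 3.1
eef_pos: [465.8, 58.7, 261.7]
eef_rot: [-90.0, 0.0, -176.7]
force: [0.3, -0.3, -1.1]
grip_width: 85.7
time: 3.3
eef_pos: [450.3, 157.5, 261.7]
eef_rot: [-90.0, 0.0, -176.7]
force: [0.9, -1.1, 0.1]
grip_width: 85.8
time: 3.6
eef_pos: [434.4, 259.9, 261.6]
eef_rot: [-90.1, 0.0, -176.4]
force: [1.0, -0.1, 0.2]
grip_width: 85.1
[434.41852493 259.8737682  261.63726134]
sieve_grip [(array([144.3, 306.7]), 0.91), (array([284.5, 126.4]), 0.82)]
sieve [(array([283.6, 113.4]), 0.91), (array([174.2, 261.2]), 0.82), (array([279.7, 126.2]), 0.53)]
sieve_floor [(array([170.5, 265.8]), 0.79), (array([286. , 115.1]), 0.68)]
```

View pics/w3z.png

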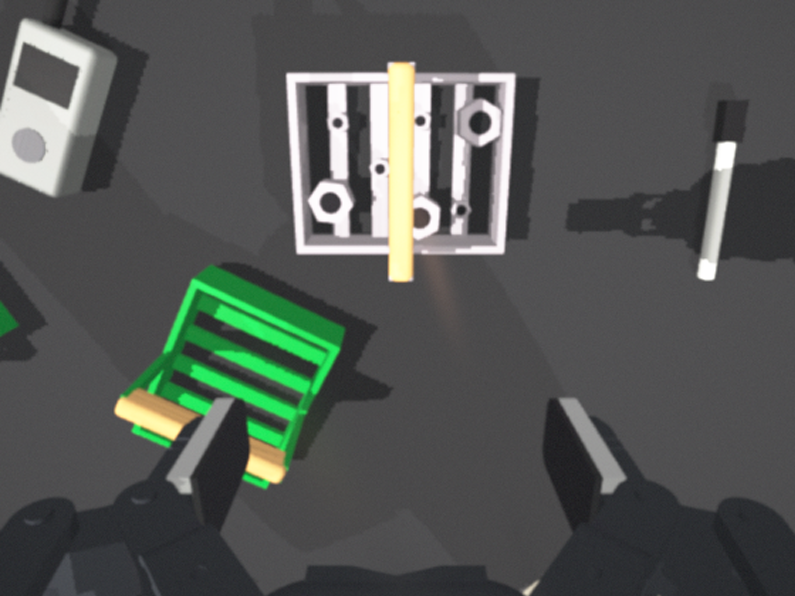

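Run:
```python
from h import *
z=lambda l:np.array(l,float)/1.42
a=atz('wrist',z([400.5,64]),111);b=atz('wrist',z([400.5,279]),111)
print(a,b,(a+b)/2,np.linalg.norm(a-b),np.degrees(np.arctan2(a[1]-b[1],a[0]-b[0])))
P=np.array([atz('wrist',z(q),40) for q in [[288,74],[515,73],[504,253],[298,253]]]);print(P,P.mean(0))
print(atz('wrist',[284.5,126.4],100))
for c,p in(('wrist',[144.3,306.7]),):
  print('green',atz(c,p,100))
s=sense();print(s['eef_pos'],s['eef_rot'],s['joint_positions'])
```

```text
[546.19427624 257.64963256 111.        ] [429.87502052 250.60614235 111.        ] [488.03464838 254.12788745 111.        ] 116.53231314466132 3.4652052909066766
[[542.64676272 329.74251917  40.        ]
 [551.8085548  182.96894629  40.        ]
 [431.82229212 175.72579018  40.        ]
 [423.33535871 323.04790408  40.        ]] [487.40324209 252.87128993  40.        ]
[486.0071334  251.90580089 100.        ]
green [307.38082268 376.8403145  100.        ]
[435.48369643 254.53671969 261.2773219 ] [-8.99595555e+01 -1.01506774e-02 -1.76705782e+02] [ 3.01569564e+01  7.68154090e+00  1.06122100e+02 -3.44144190e-02
  6.62236934e+01  1.16876617e+02]
```

Run:
```python
from h import *
s=sense();print(s['eef_pos'],s['eef_rot'])
im=pic('wrist','w4');cv2.imwrite('pics/w4z.png',cv2.resize(im[:210,150:410],None,fx=3,fy=3,interpolation=2))
s=sense();print(s['eef_pos'])
```

```text
[435.48369643 254.53671969 261.2773219 ] [-8.99595555e+01 -1.01506774e-02 -1.76705782e+02]
[435.70500951 254.33773301 261.31489585]
```

View pics/w4z.png

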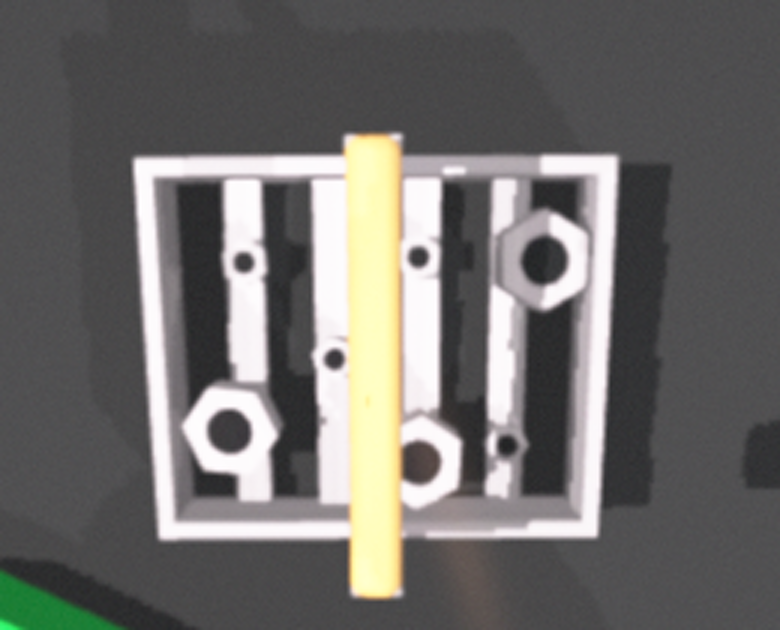

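Run:
```python
from h import *
z=lambda l:np.array(l,float)/3+[150,0]
a=atz('wrist',z([374,134]),111);b=atz('wrist',z([375.5,598]),111)
print(a,b,(a+b)/2,np.linalg.norm(a-b),np.degrees(np.arctan2(a[1]-b[1],a[0]-b[0])))
P=np.array([atz('wrist',z(q),40) for q in [[135,157],[617,156],[600,538],[160,538]]]);print(P.mean(0))
s=sense();print(s['eef_pos'],s['eef_rot'])
```

```text
[546.38833826 262.84851045 111.        ] [427.27006376 256.04023781 111.        ] [486.82920101 259.44437413 111.        ] 119.31268120725049 3.2712138300290015
[486.47987428 258.99458661  40.        ]
[435.70500951 254.33773301 261.31489585] [-8.99675254e+01 -3.85533948e-03 -1.76753252e+02]
```

```bash
python3 -m jog '[-0.5,0.2,-0.02,0,0.2,-0.5,0.9,-0.02,0,0.2,-0.5,0.9,-0.02,0,0.2,-0.5,0.9,-0.02,0,0.2]'
python3 - <<'E'
from h import *
s=sense();print(s['eef_pos'],s['grip_width'])
im=pic('wrist','w5')
E
```

```text
time: 4.25
eef_pos: [483.9, 258.0, 168.1]
eef_rot: [-89.8, -0.3, -176.8]
force: [-1.4, 0.5, 0.2]
grip_width: 51.4
[483.92546215 258.04226153 168.10986262] 51.35136242356909
```

View pics/w5.png

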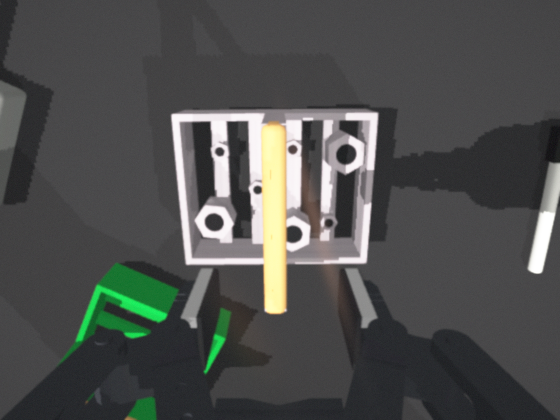

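```bash
python3 -m jog '[-0.01,0.4,-0.01,0,0.2,-0.01,0.86,-0.01,0,0.2,-0.01,0.86,-0.01,0,0.2,-0.01,0.86,-0.01,0,0.2]'
python3 - <<'E'
from h import *
s=sense();print(s['eef_pos'],s['eef_rot'],s['grip_width'],s['force'])
im=pic('wrist','w6')
E
```

```text
time: 4.7
eef_pos: [487.0, 261.9, 86.9]
eef_rot: [-90.0, 0.0, -176.7]
force: [-0.5, 0.5, 0.2]
grip_width: 51.3
[487.00771497 261.87156035  86.91412027] [-9.00076789e+01  1.96059589e-02 -1.76697123e+02] 51.28977290496453 [-0.45775215  0.48534059  0.22715676]
```

View pics/w6.png

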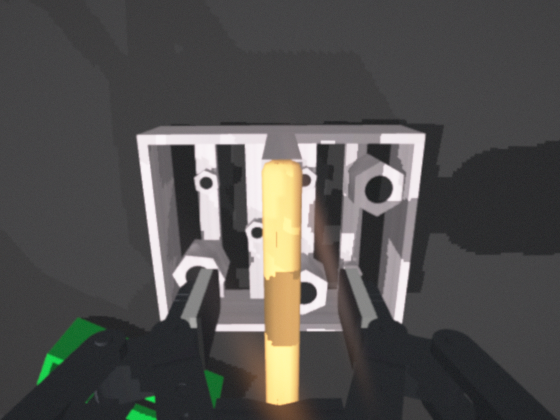

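```bash
python3 -m jog '[0.01,0.05,0.024,0,0.2,0.01,0.05,0.024,0,-0.3,0.01,0.05,0.024,0,-1,0.01,0.05,0.024,0,-1,0.01,0.05,0.024,0,-1]' 30;python3 -m jog '[0,0,0,0,-1,0,0,0,0,-1]' 30
python3 - <<'E'
from h import *
im=pic('wrist','w7')
E
```

```text
time: 5.25
eef_pos: [485.9, 259.9, 81.1]
eef_rot: [-90.0, 0.1, -176.6]
force: [-1.9, -0.7, 6.9]
grip_width: 13.1
time: 5.45
eef_pos: [485.9, 259.8, 81.1]
eef_rot: [-90.0, 0.1, -176.6]
force: [-1.8, -0.5, 7.4]
grip_width: 13.4
```

View pics/w7.png

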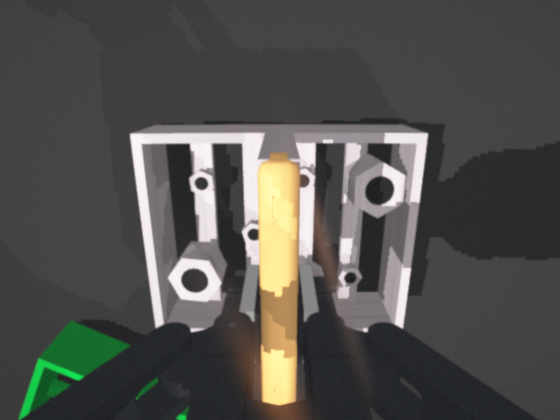

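```bash
python3 -m jog '[0,0,0,0,-1,0,0,0,0,-1,0,-0.02,0,0,-1,0,-0.06,0,0,-1,0,-0.12,0,0,-1]' 90; python3 -m jog '[0,-0.08,0,0,-1,0,-0.18,0,0,-1,0,-0.28,0,0,-1,0,-0.36,0,0,-1,0,-0.4,0,0,-1]'
python3 - <<'E'
from h import *
im=pic('wrist','w8')
E
```

```text
time: 6.0
eef_pos: [484.8, 259.2, 91.9]
eef_rot: [-90.0, -0.1, -176.7]
force: [-1.5, 0.4, -4.9]
grip_width: 12.7
time: 6.5
eef_pos: [486.0, 259.9, 133.6]
eef_rot: [-90.0, 0.1, -176.7]
force: [0.3, 0.1, -5.4]
grip_width: 12.2
```

View pics/w8.png

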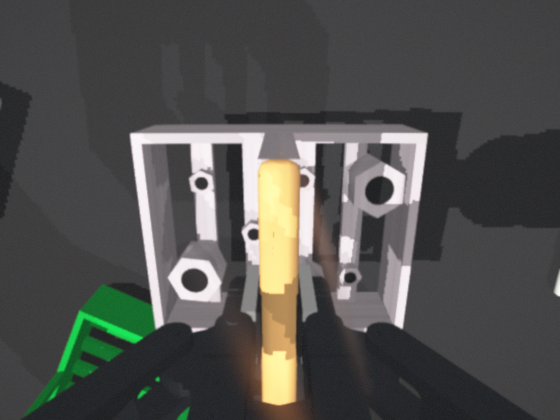

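```bash
python3 -m jog '[0,-0.05,0,0,-1,0,-0.2,0,0.01,-1,0,-0.4,0,0.02,-1,0,-0.6,0,0.022,-1,0,-0.75,0,0.022,-1]'; python3 -m jog '[0,-0.08,0,0,-1,0,-0.13,0,0,-1,0,-0.15,0,0,-1,0,-0.15,0,0,-1,0,-0.15,0,0,-1]'; python3 -m jog '[0,0,0.03,0,-1,0,0,0.1,0,-1,-0.01,0,0.21,0,-1,-0.02,0,0.36,0,-1,-0.04,0,0.52,0,-1]';python3 -m jog '[-0.015,0,0.17,0,-1,-0.03,0,0.34,0,-1,-0.045,0,0.51,0,-1,-0.06,0,0.68,0,-1,-0.07,0,0.85,0,-1]';python3 -m jog '[-0.015,0,0.17,0,-1,-0.03,0,0.34,0,-1,-0.045,0,0.51,0,-1,-0.06,0,0.68,0,-1,-0.07,0,0.85,0,-1]'
```

```text
time: 7.05
eef_pos: [485.5, 259.6, 208.3]
eef_rot: [-90.0, 0.0, -178.6]
force: [0.9, 0.5, -5.5]
grip_width: 12.9
time: 7.55
eef_pos: [485.1, 259.4, 221.5]
eef_rot: [-90.0, -0.1, -178.6]
force: [-0.8, -0.1, -6.2]
grip_width: 12.2
time: 8.05
eef_pos: [490.7, 206.2, 222.3]
eef_rot: [-90.0, -0.0, -178.6]
force: [-0.4, -0.3, -5.0]
grip_width: 12.5
time: 8.55
eef_pos: [499.8, 120.9, 222.4]
eef_rot: [-90.0, 0.0, -178.7]
force: [-0.4, -0.3, -5.2]
grip_width: 12.6
time: 9.05
eef_pos: [508.5, 36.1, 222.4]
eef_rot: [-90.0, 0.0, -178.7]
force: [0.3, -0.5, -4.8]
grip_width: 12.6
```

```bash
python3 -m jog '[-0.015,0,0.17,0,-1,-0.03,0,0.34,0,-1,-0.045,0,0.51,0,-1,-0.06,0,0.68,0,-1,-0.07,0,0.85,0,-1]';python3 -m jog '[-0.015,0,0.17,0,-1,-0.03,0,0.34,0,-1,-0.045,0,0.51,0,-1,-0.06,0,0.68,0,-1,-0.07,0,0.85,0,-1]'; python3 -m jog '[-0.01,0,0.17,0,-1,-0.02,0,0.34,0,-1,-0.03,0,0.49,0,-1,-0.04,0,0.6,0,-1,-0.04,0,0.68,0,-1]';python3 -m jog '[0,0,0.04,0,-1,0,0,0.05,0,-1,0,0,0.05,0,-1]';python3 - <<'E'
from h import *
print(sense())
im=pic('wrist','w9');pic('top','t9')
E
```

```text
time: 9.55
eef_pos: [517.4, -48.7, 222.4]
eef_rot: [-90.0, 0.0, -178.7]
force: [0.2, 0.2, -5.0]
grip_width: 12.4
time: 10.05
eef_pos: [526.3, -133.4, 222.3]
eef_rot: [-90.0, -0.0, -178.7]
force: [0.4, 0.4, -5.3]
grip_width: 12.7
time: 10.55
eef_pos: [532.5, -200.5, 222.2]
eef_rot: [-90.0, 0.0, -178.7]
force: [0.3, -0.2, -5.6]
grip_width: 12.6
time: 10.85
eef_pos: [532.5, -204.1, 222.2]
eef_rot: [-90.0, -0.0, -178.6]
force: [0.1, -0.0, -6.3]
grip_width: 12.5
{'time': 10.85, 'joint_positions': array([-2.11340386e+01,  1.59100341e+01,  1.00934889e+02,  1.29155418e-02,
        6.31701026e+01,  6.74916124e+01]), 'qd': array([ 0.30006037, -0.12220413,  0.16483764,  0.08900716, -0.00769526,
        0.5276744 ]), 'effort': array([-4.35610916e-01, -5.70049918e+01, -3.55797136e+01, -6.13283040e-02,
       -7.22157798e-03, -3.64035415e-02]), 'eef_pos': array([ 532.46510815, -204.14262621,  222.22778738]), 'eef_rot': array([-9.00163982e+01, -9.47035344e-03, -1.78631480e+02]), 'force': array([ 0.14340841, -0.0471212 , -6.27860611]), 'torque': array([ 0.03200934,  0.01345058, -0.0061026 ]), 'grip_width': 12.5313530744261}
```

View pics/w9.png

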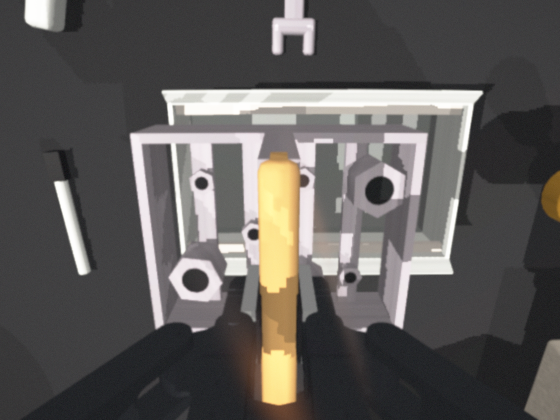

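Run:
```python
import cv2
im=cv2.imread('pics/w9.png');cv2.imwrite('pics/w9z.png',cv2.resize(im[70:290,130:500],None,fx=2.16,fy=2.16,interpolation=2))
im=cv2.imread('pics/t9.png');cv2.imwrite('pics/t9z.png',cv2.resize(im[150:260,300:430],None,fx=5,fy=5,interpolation=2))
```

```text
(no output)
```

View pics/w9z.png

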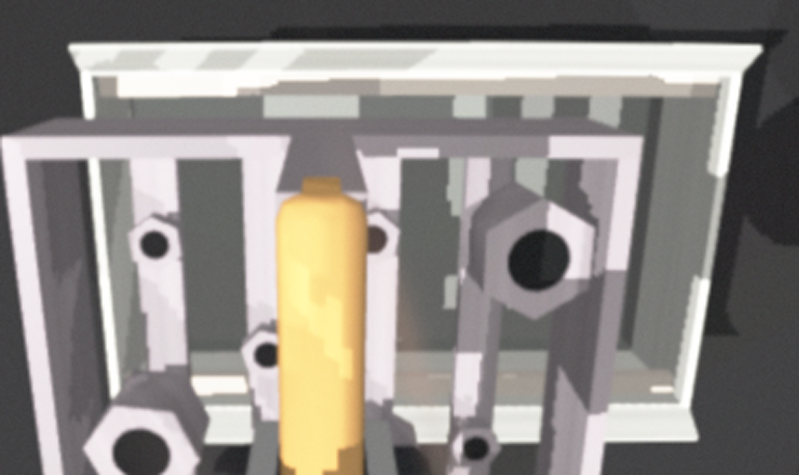

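View pics/t9z.png

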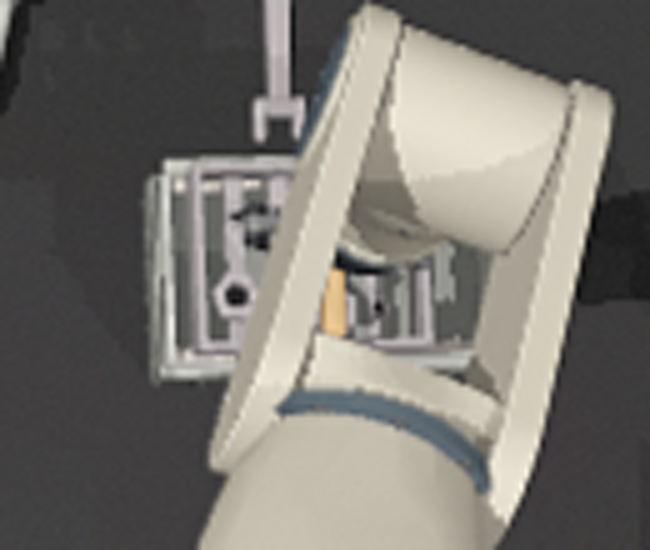

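Run:
```python
from h import *
z=lambda l:np.array(l,float)/2.16+[130,70]
for h in (80,90,100):
    P=np.array([atz('wrist',z(q),h) for q in [[68,44],[762,46],[698,440],[210,439]]])
    e=P[1]-P[0]; c=(P[0]+P[2])/2
    # centre from diagonal, plus yaw
    print(h,np.round(c,1),np.linalg.norm(e),np.linalg.norm(P[2]-P[1]),np.degrees(np.arctan2(e[0],-e[1])),np.degrees(np.arctan2((P[2]-P[3])[0],-(P[2]-P[3])[1])))
# sieve wall corners in wrist frame, hold
P=np.array([atz('wrist',z(q),222.2-81.1+40) for q in [[2,137],[643,137]]]);print(P,'sieve y mid',P.mean(0),np.degrees(np.arctan2((P[1]-P[0])[0],-(P[1]-P[0])[1])))
```

```text
80 [ 535.7 -237.9   80. ] 240.30417782208576 153.8587065790568 1.4558931150474896 1.0743707070386472
90 [ 538.5 -236.6   90. ] 231.87051477395102 148.45891494800873 1.455893115047497 1.0743707070386512
100 [ 541.4 -235.4  100. ] 223.43685172581627 143.05912331696055 1.4558931150474756 1.074370707038638
[[ 591.33632779 -129.60392884  181.1       ]
 [ 594.94502082 -277.18373998  181.1       ]] sieve y mid [ 593.1406743  -203.39383441  181.1       ] 1.4007450220712292
```

```bash
python3 -m jog '[-0.01,0,0.05,0,-1,-0.02,0.03,0.15,0,-1,-0.03,0.1,0.25,0,-1,-0.033,0.18,0.3,0,-1,-0.033,0.22,0.31,0,-1]';python3 -m jog '[0,0.02,0,0,-1,0,0.02,0,0,-1]';python3 - <<'E'
from h import *
print(sense()['force'])
im=pic('wrist','w10');cv2.imwrite('pics/w10z.png',cv2.resize(im[40:340,110:480],None,fx=2,fy=2,interpolation=2));im=pic('side','s10')
cv2.imwrite('pics/s10z.png',cv2.resize(im[100:220,240:380],None,fx=5,fy=5,interpolation=2))
E
```

```text
time: 11.45
eef_pos: [536.0, -236.1, 198.8]
eef_rot: [-90.0, -0.1, -178.7]
force: [-0.8, 0.3, -6.6]
grip_width: 12.6
time: 11.65
eef_pos: [536.2, -235.1, 197.7]
eef_rot: [-90.0, -0.1, -178.6]
force: [-0.3, 0.3, -5.4]
grip_width: 12.9
[-0.26000096  0.28941296 -5.37413135]
```

View pics/w10z.png

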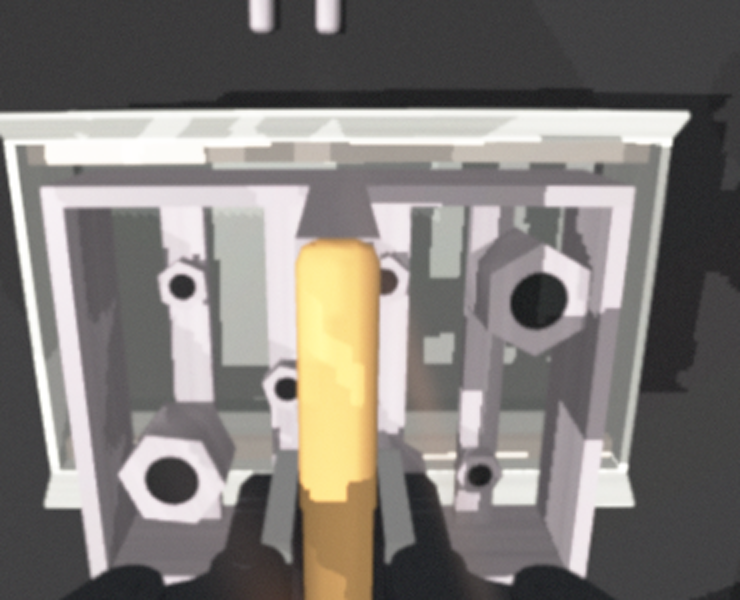

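View pics/s10z.png

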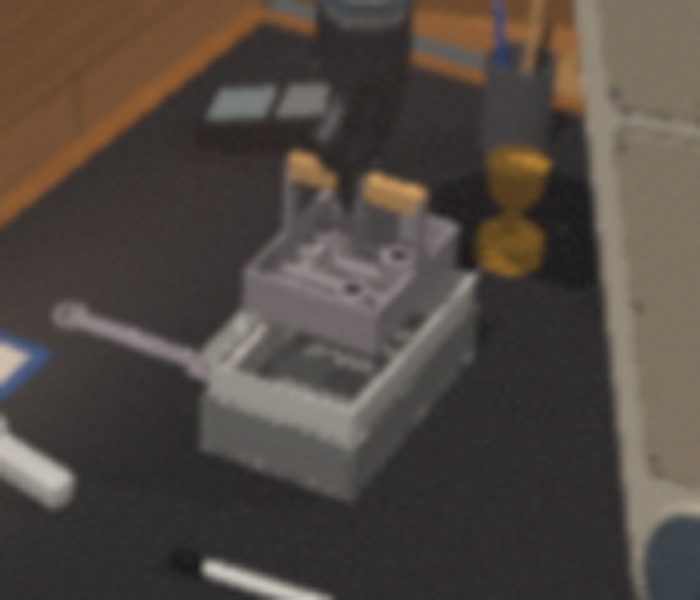

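```bash
python3 -m jog '[0,0.03,0,0,-1,0,0.08,0,0,-1,0,0.14,0,0,-1,0,0.18,0,0,-1,0,0.2,0,0,-1]';python3 -m jog '[0,0.01,0,0,-1,0,0.02,0,0,-1,0,0.03,0,0,-1,0,0.03,0,0,-1]';python3 -m jog '[0,0.01,0,0,-1,0,0.02,0,0,-1,0,0.03,0,0,-1,0,0.03,0,0,-1]'
```

```text
time: 12.25
eef_pos: [536.2, -235.2, 177.5]
eef_rot: [-90.0, -0.1, -178.6]
force: [-0.6, 0.1, -5.2]
grip_width: 12.6
time: 12.65
eef_pos: [536.5, -235.4, 175.3]
eef_rot: [-90.0, 0.0, -178.6]
force: [0.2, 1.4, -6.8]
grip_width: 12.6
time: 13.05
eef_pos: [536.4, -235.3, 172.1]
eef_rot: [-90.0, -0.0, -178.6]
force: [-0.5, -0.4, -5.7]
grip_width: 12.8
```

```bash
for k in 1; do python3 -m jog '[0,0.01,0,0,-1,0,0.02,0,0,-1,0,0.03,0,0,-1,0,0.03,0,0,-1]'; done; python3 -m jog '[0,0.01,0,0,-1,0,0.02,0,0,-1,0,0.02,0,0,-1]';python3 -m jog '[0,0.01,0,0,-1,0,0.02,0,0,-1,0,0.02,0,0,-1]'; python3 -m jog '[0,0.01,0,0,-1,0,0.02,0,0,-1,0,0.02,0,0,-1]'
```

```text
time: 13.45
eef_pos: [536.4, -235.3, 169.1]
eef_rot: [-90.0, -0.0, -178.6]
force: [-0.1, -0.1, -5.1]
grip_width: 12.4
time: 13.75
eef_pos: [536.5, -235.3, 167.1]
eef_rot: [-90.0, -0.0, -178.6]
force: [-0.6, 0.2, -6.2]
grip_width: 13.0
time: 14.05
eef_pos: [537.2, -235.5, 166.1]
eef_rot: [-90.0, 0.1, -178.6]
force: [0.3, 0.7, 4.0]
grip_width: 12.8
time: 14.35
eef_pos: [538.7, -235.7, 165.1]
eef_rot: [-89.9, 0.3, -178.6]
force: [3.3, 2.4, 8.7]
grip_width: 12.8
```

```bash
python3 -m jog '[0,-0.02,0,0,-1,0,-0.05,0,0,-1,0,-0.05,0,0,-1]'
python3 - <<'E'
from h import *
print(sense()['eef_pos'],sense()['torque'])
im=pic('wrist','w11');cv2.imwrite('pics/w11z.png',cv2.resize(im[40:340,110:480],None,fx=2,fy=2,interpolation=2));im=pic('side','s11')
cv2.imwrite('pics/s11z.png',cv2.resize(im[120:210,260:360],None,fx=6,fy=6,interpolation=2))
E
```

```text
time: 14.65
eef_pos: [536.2, -235.3, 168.1]
eef_rot: [-90.0, -0.0, -178.6]
force: [1.9, 0.4, -3.9]
grip_width: 12.6
[ 536.2070849  -235.33202915  168.13049057] [-0.04040744 -0.2494324   0.06029565]
```

View pics/w11z.png

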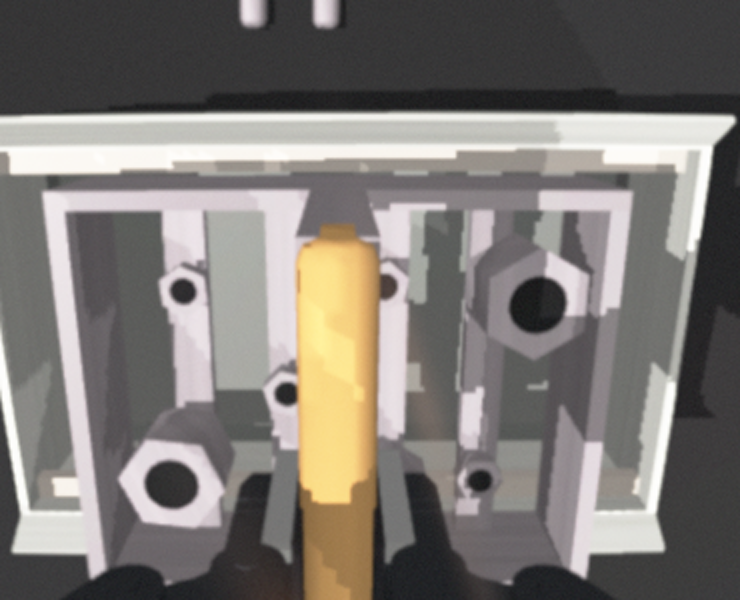

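View pics/s11z.png

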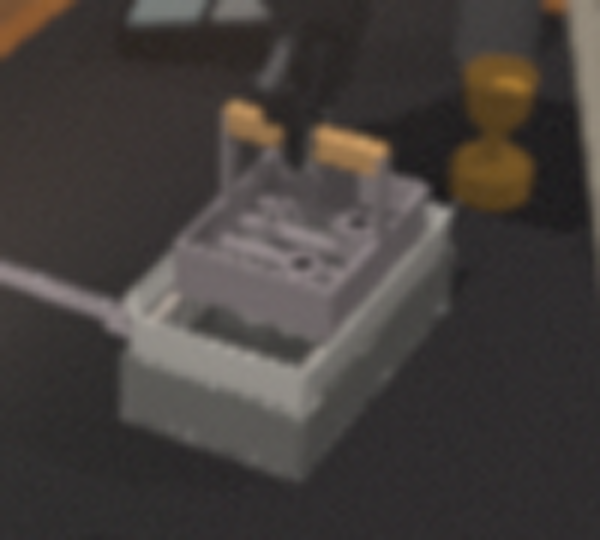

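Run:
```python
from h import *
z=lambda l:np.array(l,float)/2+[110,40]
for h in (80,85,90,95):
    P=np.array([atz('wrist',z(q),h) for q in [[735,117],[662,552],[12,552]]])
    print(h,np.round((P[0]+P[2])/2,1),np.linalg.norm(P[1]-P[2]),np.linalg.norm(P[0]-P[1]),np.degrees(np.arctan2((P[1]-P[2])[0],-(P[1]-P[2])[1])),np.round(P,1).tolist())
# inner strip edges of ledges/lips at far side right and near side
```

```text
80 [ 534.4 -236.    80. ] 242.62890919618008 155.9122937361025 1.3693093188902534 [[615.3, -355.5, 80.0], [459.4, -359.0, 80.0], [453.6, -116.5, 80.0]]
85 [ 536.3 -236.    85. ] 237.36773110758872 152.53148331963573 1.3693093188902565 [[615.4, -352.9, 85.0], [462.9, -356.3, 85.0], [457.2, -119.0, 85.0]]
90 [ 538.2 -235.9   90. ] 232.1065530189973 149.15067290316898 1.3693093188902605 [[615.5, -350.2, 90.0], [466.4, -353.6, 90.0], [460.8, -121.6, 90.0]]
95 [ 540.  -235.9   95. ] 226.8453749304059 145.7698624867022 1.3693093188902496 [[615.6, -347.6, 95.0], [469.9, -350.9, 95.0], [464.5, -124.1, 95.0]]
```

```bash
python3 -m jog '[-0.015,0,0,0,-1,-0.03,0,0,0,-1,-0.03,0.01,0,0,-1,-0.03,0.02,0,0,-1,-0.03,0.02,0,0,-1]';python3 -m jog '[0,0.005,0,0,-1,0,0.01,0,0,-1,0,0.01,0,0,-1]';python3 -m jog '[0,0.005,0,0,-1,0,0.01,0,0,-1,0,0.01,0,0,-1]'
```

```text
time: 15.25
eef_pos: [539.3, -235.2, 165.9]
eef_rot: [-90.0, -0.0, -178.6]
force: [-0.7, 0.3, -4.8]
grip_width: 12.8
time: 15.55
eef_pos: [539.5, -235.2, 165.2]
eef_rot: [-90.0, -0.0, -178.6]
force: [0.2, 0.1, -5.2]
grip_width: 12.5
time: 15.85
eef_pos: [539.5, -235.3, 164.2]
eef_rot: [-90.0, -0.0, -178.6]
force: [-0.2, 0.2, -5.3]
grip_width: 12.6
```

Free now. I'll continue down in small steps.

```bash
python3 -m jog '[0,0.01,0,0,-1,0,0.02,0,0,-1,0,0.02,0,0,-1]';python3 -m jog '[0,0.01,0,0,-1,0,0.02,0,0,-1,0,0.02,0,0,-1]';python3 -m jog '[0,0.01,0,0,-1,0,0.02,0,0,-1,0,0.02,0,0,-1]'
```

```text
time: 16.15
eef_pos: [539.4, -235.2, 162.1]
eef_rot: [-90.0, -0.0, -178.6]
force: [0.4, -0.0, -6.2]
grip_width: 12.6
time: 16.45
eef_pos: [539.4, -235.2, 160.1]
eef_rot: [-90.0, -0.0, -178.6]
force: [-0.0, -0.1, -5.6]
grip_width: 12.8
time: 16.75
eef_pos: [539.5, -235.2, 158.1]
eef_rot: [-90.0, -0.0, -178.6]
force: [-0.7, 0.5, -5.3]
grip_width: 12.9
```

```bash
python3 -m jog '[0,0.005,0,0,-1,0,0.01,0,0,-1,0,0.01,0,0,-1]';python3 -m jog '[0,0.005,0,0,-1,0,0.01,0,0,-1,0,0.01,0,0,-1]';python3 -m jog '[0,0.005,0,0,-1,0,0.01,0,0,-1,0,0.01,0,0,-1]'
```

```text
time: 17.05
eef_pos: [539.7, -235.3, 157.4]
eef_rot: [-90.0, 0.0, -178.6]
force: [-0.3, 0.1, -4.8]
grip_width: 12.5
time: 17.35
eef_pos: [539.7, -235.4, 156.5]
eef_rot: [-90.0, 0.0, -178.6]
force: [-1.1, -0.3, -0.8]
grip_width: 12.7
time: 17.65
eef_pos: [539.6, -235.4, 155.5]
eef_rot: [-90.0, 0.0, -178.6]
force: [-1.9, -0.5, -0.1]
grip_width: 13.0
```

```bash
python3 -m jog '[0.008,0,0,0,-1,0.008,0,0,0,-1]'; python3 -m jog '[0,0,0.15,0,-1,0,0,0,0,-1,0,0,-0.15,0,-1,0,0,0,0,-1,0,0,0.15,0,-1]' 100; python3 -c "
from h import *
s=sense();print(s['force'],s['torque'],s['qd'])"
```

```text
time: 17.85
eef_pos: [539.3, -235.4, 155.6]
eef_rot: [-90.0, 0.1, -178.6]
force: [-0.4, 0.8, 1.3]
grip_width: 12.6
time: 18.35
eef_pos: [539.3, -249.5, 155.4]
eef_rot: [-90.0, 0.0, -178.5]
force: [-0.6, 1.5, 0.6]
grip_width: 12.3
[-0.60448227  1.49918671  0.64660172] [ 0.24559212 -0.40958594  0.10317415] [-14.33713064   5.78254819  -9.12944221  -0.55306238   2.85961181
 -13.90564877]
```

```bash
python3 -m jog '[0,0,-0.15,0,-1,0,0,-0.3,0,-1,0,0,-0.15,0,-1,0,0,0,0,-1]'; python3 -m jog '[0,0,-0.15,0,-1,0,0,-0.3,0,-1,0,0,-0.15,0,-1,0,0,0,0,-1]'; python3 -m jog '[0,0,-0.15,0,-1,0,0,-0.3,0,-1,0,0,-0.15,0,-1,0,0,0,0,-1]'; python3 -c "
from h import *
pic('wrist','w12')"
```

```text
time: 18.75
eef_pos: [539.2, -249.5, 155.4]
eef_rot: [-90.0, -0.0, -178.5]
force: [-0.1, 2.1, 1.5]
grip_width: 12.6
time: 19.15
eef_pos: [539.1, -249.4, 155.3]
eef_rot: [-90.0, -0.0, -178.5]
force: [-0.5, 2.3, 1.5]
grip_width: 12.4
time: 19.55
eef_pos: [539.1, -249.4, 155.3]
eef_rot: [-90.0, -0.0, -178.5]
force: [-0.1, 1.0, 1.3]
grip_width: 12.6
```

View pics/w12.png

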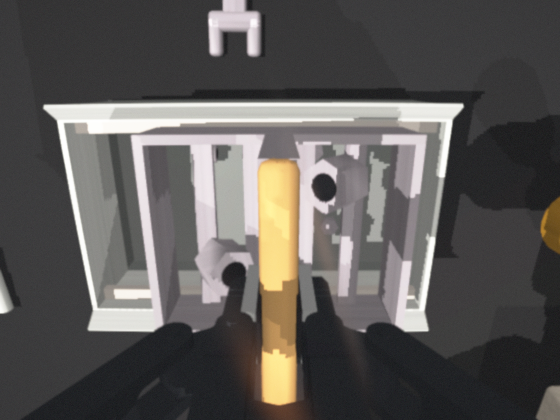

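```bash
python3 -m jog '[0,-0.003,-0.15,0,-1,0,-0.003,-0.3,0,-1,0,-0.003,-0.15,0,-1,0,-0.003,0,0,-1]'; python3 -m jog '[0,0,-0.15,0,-1,0,0,-0.3,0,-1,0,0,-0.15,0,-1,0,0,0,0,-1]'; python3 -m jog '[0,0,-0.15,0,-1,0,0,-0.3,0,-1,0,0,-0.15,0,-1,0,0,0,0,-1]';  python3 -m jog '[0,0,-0.15,0,-1,0,0,-0.3,0,-1,0,0,-0.15,0,-1,0,0,0,0,-1,0,0,0,0,-1]'; python3 -c "
from h import *
im=pic('wrist','w13');cv2.imwrite('pics/w13z.png',cv2.resize(im[90:340,60:460],None,fx=2,fy=2,interpolation=2))
im=pic('side','s13')
cv2.imwrite('pics/s13z.png',cv2.resize(im[120:210,260:360],None,fx=6,fy=6,interpolation=2))
"
```

```text
time: 20.0
eef_pos: [539.0, -249.2, 155.6]
eef_rot: [-90.0, -0.0, -178.5]
force: [-0.0, 1.3, 2.2]
grip_width: 12.5
time: 20.4
eef_pos: [539.1, -249.4, 155.6]
eef_rot: [-90.0, -0.0, -178.5]
force: [-0.4, 2.3, 1.4]
grip_width: 12.9
time: 20.8
eef_pos: [539.1, -249.4, 155.6]
eef_rot: [-90.0, -0.0, -178.5]
force: [0.6, 2.1, 1.3]
grip_width: 12.6
time: 21.3
eef_pos: [539.3, -251.8, 155.7]
eef_rot: [-89.9, 0.0, -178.7]
force: [1.0, -1.5, 0.2]
grip_width: 12.2
```

View pics/w13z.png

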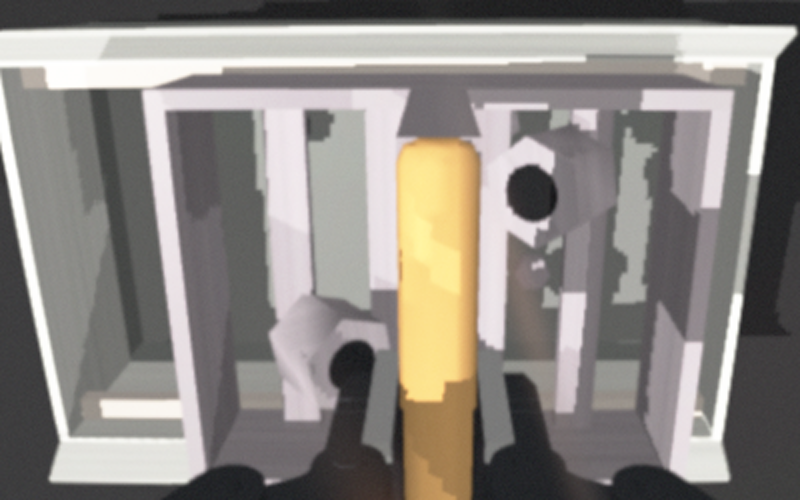

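View pics/s13z.png

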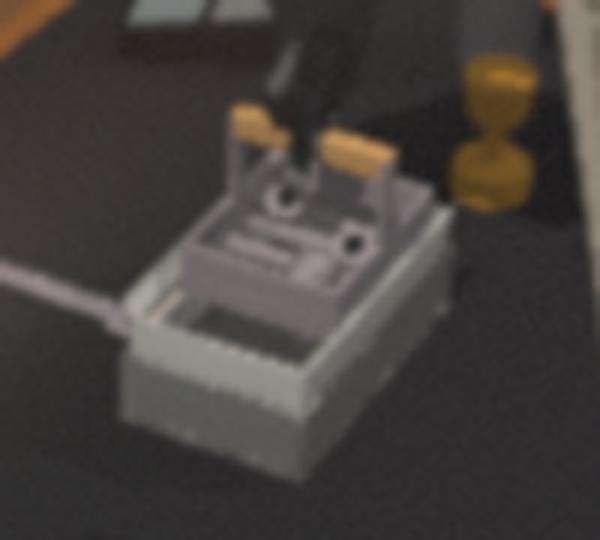

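```bash
python3 -m jog '[0,0,-0.3,0,-1,0,0,-0.3,0,-1,0,0,0,0,-1,0,0,0,0,-1]'; python3 -m jog '[0,0,-0.3,0,-1,0,0,0,0,-1,0,0,-0.3,0,-1,0,0,0,0,-1]';  python3 -m jog '[0,0,-0.3,0,-1,0,0,0,0,-1,0,0,-0.3,0,-1,0,0,0,0,-1,0,0,0,0,-1]'; python3 -c "
from h import *
im=pic('wrist','w14');cv2.imwrite('pics/w14z.png',cv2.resize(im[90:340,60:460],None,fx=2,fy=2,interpolation=2))
print([(np.round(r['location'],0),round(r['p'],2),int(r['pixels'].sum())) for r in vision.trace('small0','wrist')])
print([(np.round(r['location'],0),round(r['p'],2),int(r['pixels'].sum())) for r in vision.trace('large0','wrist')])
im=pic('side','s14')
print([(np.round(r['location'],0),round(r['p'],2)) for r in vision.trace('small0','side')])
print([(np.round(r['location'],0),round(r['p'],2)) for r in vision.trace('large0','side')])
cv2.imwrite('pics/s14z.png',cv2.resize(im[120:210,260:360],None,fx=6,fy=6,interpolation=2))
"
```

```text
time: 21.8
eef_pos: [539.5, -252.3, 155.8]
eef_rot: [-89.9, 0.0, -178.6]
force: [-0.3, -1.2, 1.2]
grip_width: 12.2
time: 22.2
eef_pos: [538.7, -245.3, 155.2]
eef_rot: [-90.2, -0.1, -178.5]
force: [0.3, 2.3, 2.3]
grip_width: 12.5
time: 22.7
eef_pos: [539.4, -251.6, 155.8]
eef_rot: [-89.9, 0.0, -178.6]
force: [0.1, -2.3, 1.6]
grip_width: 12.3
[(array([315., 152.]), 0.54, 52)]
[(array([209., 247.]), 0.9, 2499), (array([336., 277.]), 0.68, 1147), (array([337., 180.]), 0.65, 2595)]
[(array([306., 181.]), 0.22)]
[]
```

View pics/w14z.png

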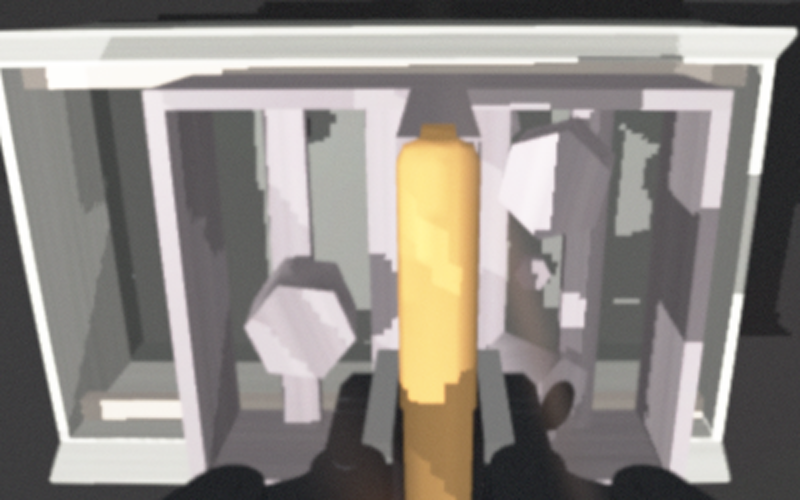

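View pics/s14z.png

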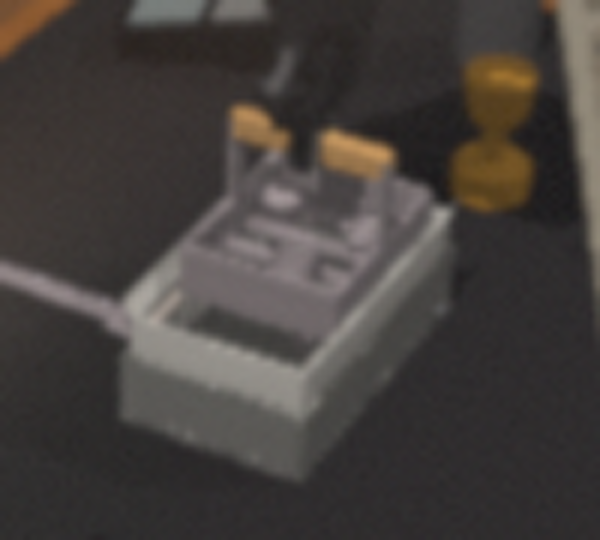

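```bash
python3 -m jog '[0,0,-0.05,0,-1,0,0,-0.15,0,-1,0,0,-0.28,0,-1,0,0,-0.36,0,-1,0,0,-0.4,0,-1]';python3 -m jog '[0,0,0,0,-1]'; python3 -c "
from h import *
im=pic('wrist','w15');cv2.imwrite('pics/w15z.png',cv2.resize(im[90:340,60:460],None,fx=2,fy=2,interpolation=2))
print([(np.round(r['location'],0),round(r['p'],2),int(r['pixels'].sum())) for r in vision.trace('small0','wrist')])
im=pic('side','s15')
cv2.imwrite('pics/s15z.png',cv2.resize(im[120:210,260:360],None,fx=6,fy=6,interpolation=2))
im=pic('top','t15')
cv2.imwrite('pics/t15z.png',cv2.resize(im[150:260,300:430],None,fx=5,fy=5,interpolation=2))
"
```

```text
time: 23.5
eef_pos: [538.0, -208.9, 155.6]
eef_rot: [-90.0, -0.0, -178.6]
force: [0.5, -2.0, 1.0]
grip_width: 12.4
time: 23.6
eef_pos: [537.9, -209.1, 155.5]
eef_rot: [-90.0, -0.0, -178.6]
force: [-0.8, 1.2, 1.6]
grip_width: 12.3
[(array([368., 152.]), 0.63, 95), (array([376., 228.]), 0.53, 266)]
```

View pics/w15z.png

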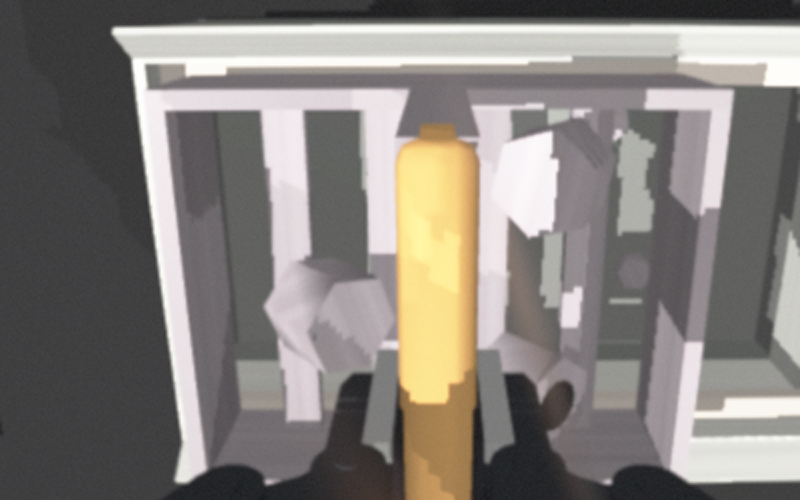

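View pics/s15z.png

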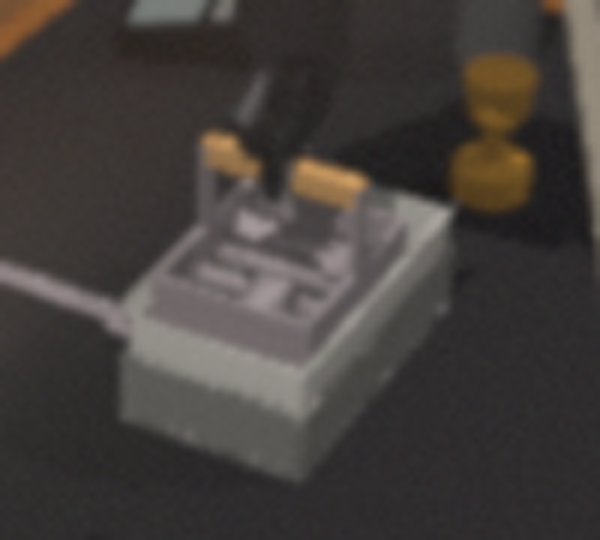

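View pics/t15z.png

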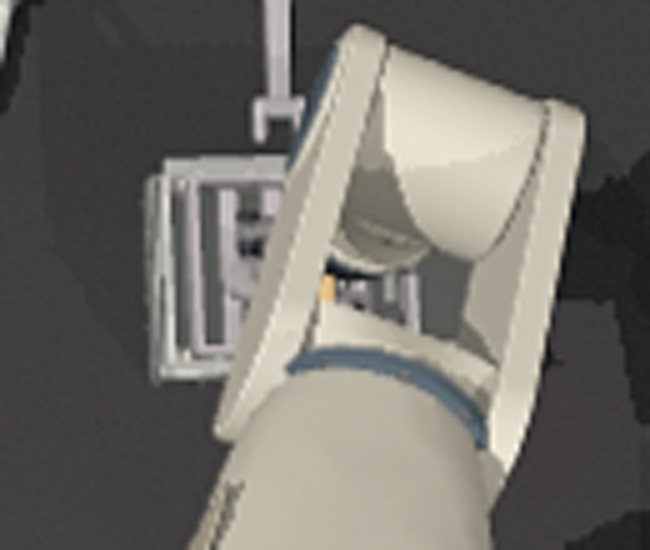

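```bash
python3 -m jog '[-0.01,0,0.2,0,-1,-0.01,0,0.4,0,-1,-0.01,0,0.25,0,-1,-0.01,0,0.1,0,-1,-0.01,0,0.4,0,-1]'; python3 -m jog '[0,0,-0.3,0,-1,0,0,-0.3,0,-1,0,0,0,0,-1,0,0,0,0,-1]';  python3 -m jog '[0,0,-0.15,0,-1,0,0,-0.3,0,-1,0,0,-0.15,0,-1,0,0,0,0,-1]';  python3 -m jog '[0,0,-0.15,0,-1,0,0,-0.3,0,-1,0,0,-0.15,0,-1,0,0,0,0,-1]'; python3 -m jog '[0,0,-0.3,0,-1,0,0,-0.3,0,-1,0,0,0,0,-1,0,0,0,0,-1]'; python3 -m jog '[0,0,-0.15,0,-1,0,0,-0.15,0,-1,0,0,-0.15,0,-1]'; python3 -c "
from h import *
im=pic('wrist','w16');cv2.imwrite('pics/w16z.png',cv2.resize(im[90:340,60:460],None,fx=2,fy=2,interpolation=2))
R=vision.trace('small0','wrist')
print([(np.round(r['location'],0),round(r['p'],2),int(r['pixels'].sum()),np.round(atz('wrist',r['location'],8),0)) for r in R])
im=pic('side','s16')
cv2.imwrite('pics/s16z.png',cv2.resize(im[120:210,260:360],None,fx=6,fy=6,interpolation=2))
"
```

```text
time: 24.3
eef_pos: [539.4, -245.6, 155.2]
eef_rot: [-90.2, -0.1, -178.5]
force: [0.2, 1.6, 1.7]
grip_width: 12.4
time: 24.7
eef_pos: [540.4, -251.6, 155.8]
eef_rot: [-89.9, 0.0, -178.6]
force: [0.2, -2.1, 0.3]
grip_width: 12.6
time: 25.1
eef_pos: [540.1, -248.6, 155.6]
eef_rot: [-90.1, -0.0, -178.5]
force: [0.2, 0.9, 1.9]
grip_width: 12.4
time: 25.5
eef_pos: [540.1, -249.3, 155.6]
eef_rot: [-90.0, -0.0, -178.5]
force: [-1.1, 1.9, 1.4]
grip_width: 12.9
time: 25.9
eef_pos: [540.5, -253.0, 155.8]
eef_rot: [-89.9, 0.0, -178.7]
force: [0.9, -1.9, 0.9]
grip_width: 12.6
time: 26.2
eef_pos: [539.6, -234.7, 155.5]
eef_rot: [-90.0, -0.0, -178.6]
force: [1.3, 1.5, 0.7]
grip_width: 12.0
[(array([228., 156.]), 0.78, 222, array([ 568., -194.,    8.])), (array([280., 224.]), 0.49, 35949, array([ 510., -237.,    8.]))]
```

View pics/w16z.png

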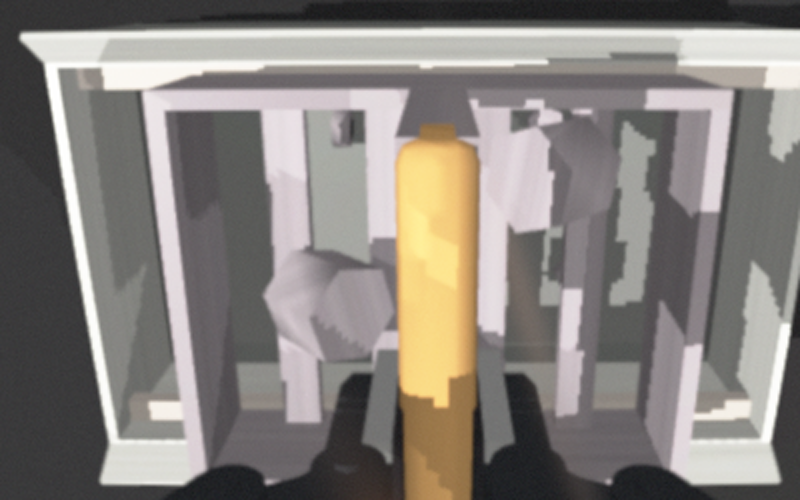

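View pics/s16z.png

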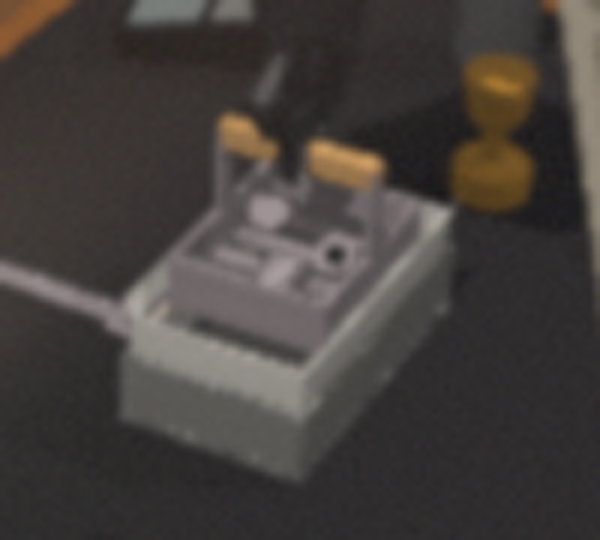

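```bash
cat > look.py <<'E'
from h import *
import sys
n=sys.argv[1]
E0=sense()['eef_pos']
im=pic('wrist',n);cv2.imwrite(f'pics/{n}z.png',cv2.resize(im[90:340,60:460],None,fx=2,fy=2,interpolation=2))
R=vision.trace('small0','wrist')
print(np.round(E0,1),[(np.round(r['location'],0),round(r['p'],2),int(r['pixels'].sum()),np.round(atz('wrist',r['location'],8),0)) for r in R])
E
python3 -m jog '[0,0,0.05,0,-1,0,0,0.12,0,-1,0,0,0.2,0,-1,0,0,0.25,0,-1,0,0,0.25,0,-1]';python3 look.py w17;  python3 -m jog '[0,0,-0.05,0,-1,0,0,-0.12,0,-1,0,0,-0.2,0,-1,0,0,-0.28,0,-1,0,0,-0.35,0,-1]'; python3 -m jog '[0,0,-0.02,0,-1,0,0,-0.02,0,-1]';python3 look.py w18
python3 - <<'E'
import cv2,numpy as np
a=cv2.imread('pics/w17z.png');b=cv2.imread('pics/w18z.png')
cv2.imwrite('pics/ab.png',cv2.resize(np.vstack([a,b]),None,fx=.6*1,fy=.6) if 0 else np.vstack([a[:300],b[:300]]))
E
```

```text
time: 26.85
eef_pos: [540.4, -261.6, 155.6]
eef_rot: [-90.0, 0.0, -178.7]
force: [-0.6, -1.9, 1.5]
grip_width: 12.3
[ 540.4 -261.6  155.6] [(array([316., 227.]), 0.41, 119, array([ 509., -294.,    8.]))]
time: 27.45
eef_pos: [539.4, -224.2, 155.6]
eef_rot: [-90.0, -0.0, -178.6]
force: [-0.4, -2.1, 0.6]
grip_width: 12.4
time: 27.65
eef_pos: [539.4, -222.4, 155.6]
eef_rot: [-90.0, -0.0, -178.6]
force: [-0.9, 1.8, 0.8]
grip_width: 12.7
[ 539.4 -222.4  155.6] [(array([364., 229.]), 0.53, 110, array([ 507., -297.,    8.]))]
```

View pics/ab.png

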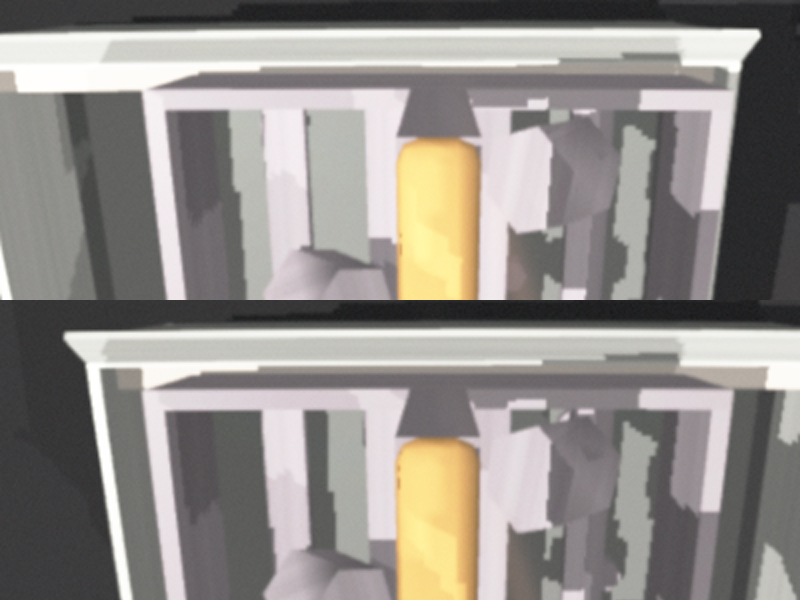

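```bash
python3 -m jog '[0,0,0.3,0,-1,0,0,0.3,0,-1,0,0,0,0,-1,0,0,0,0,-1,0,0,0.3,0,-1]'; python3 -m jog '[0,0,-0.3,0,-1,0,0,-0.3,0,-1,0,0,0,0,-1,0,0,0,0,-1]';  python3 -m jog '[0,0,-0.3,0,-1,0,0,0,0,-1,0,0,-0.3,0,-1,0,0,0,0,-1]';  python3 -m jog '[0,0,-0.3,0,-1,0,0,-0.3,0,-1,0,0,0,0,-1,0,0,0,0,-1]'; python3 -m jog '[0,0,-0.3,0,-1,0,0,0,0,-1,0,0,-0.3,0,-1,0,0,0,0,-1]'; python3 -m jog '[0,0,-0.05,0,-1,0,0,-0.12,0,-1,0,0,-0.16,0,-1,0,0,-0.16,0,-1]'; python3 look.py w19;python3 -c "
from h import *
im=pic('side','s19')
cv2.imwrite('pics/s19z.png',cv2.resize(im[120:210,260:360],None,fx=6,fy=6,interpolation=2))
print(sense()['force'])"
```

```text
time: 28.25
eef_pos: [539.9, -250.3, 155.4]
eef_rot: [-90.1, -0.1, -178.5]
force: [0.1, 1.5, 1.7]
grip_width: 12.4
time: 28.65
eef_pos: [540.6, -255.8, 155.8]
eef_rot: [-89.9, 0.0, -178.6]
force: [0.3, -1.0, 0.7]
grip_width: 12.4
time: 29.05
eef_pos: [539.6, -248.7, 155.2]
eef_rot: [-90.2, -0.1, -178.5]
force: [-1.0, 2.2, 1.7]
grip_width: 12.2
time: 29.45
eef_pos: [540.6, -255.7, 155.8]
eef_rot: [-89.9, 0.0, -178.6]
force: [0.4, -1.9, 0.1]
grip_width: 12.4
time: 29.85
eef_pos: [539.6, -248.6, 155.2]
eef_rot: [-90.2, -0.1, -178.5]
force: [-0.0, 0.5, 2.2]
grip_width: 12.4
time: 30.25
eef_pos: [539.7, -236.3, 155.6]
eef_rot: [-90.0, -0.0, -178.6]
force: [0.1, -0.4, 1.1]
grip_width: 12.5
[ 539.7 -236.3  155.6] [(array([228., 154.]), 0.62, 215, array([ 569., -196.,    8.])), (array([337., 227.]), 0.61, 45, array([ 509., -288.,    8.]))]
[-0.36130069  1.8576368   1.9344562 ]
```

View pics/w19z.png

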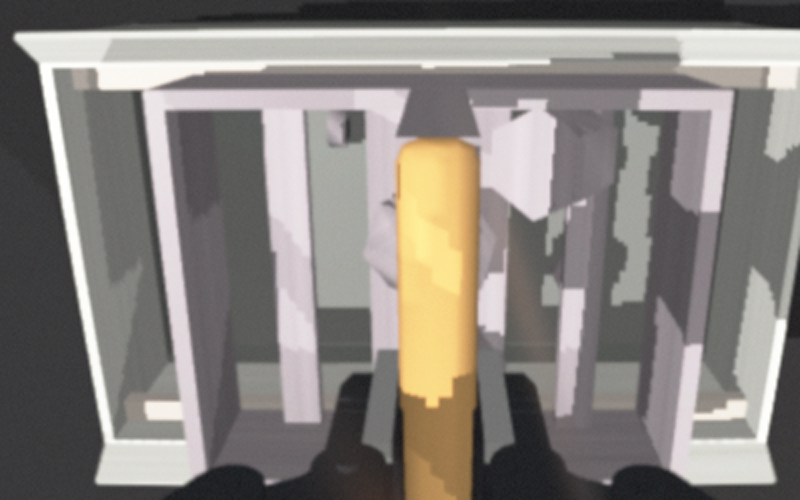

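View pics/s19z.png

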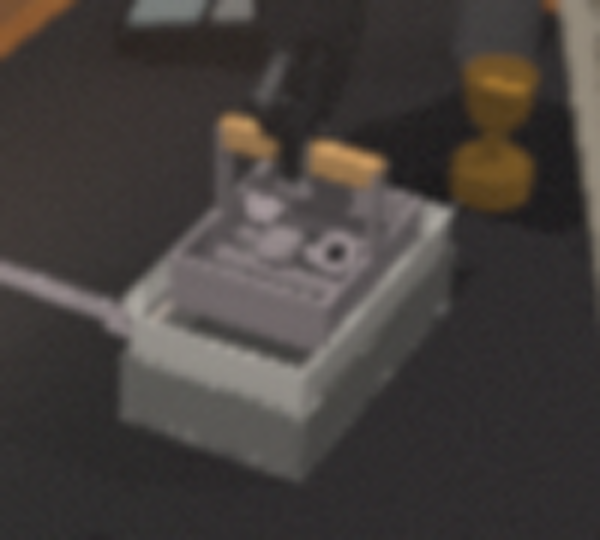

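```bash
python3 -m jog '[0,0,0,0,-0.6,0,0,0,0,-0.3,0,0,0,0,0,0,0,0,0,0]' 20; python3 -m jog '[0,-0.1,0,0,0,0,-0.3,0,0,0,0,-0.6,0,0,0.1,0,-1,0,0,0.2,0,-1,0,0,0.2]'
python3 - <<'E'
from h import *
s=sense();print(s['eef_pos'],s['force'])
im=pic('wrist','w20');cv2.imwrite('pics/w20z.png',cv2.resize(im[90:340,100:460],None,fx=2.2,fy=2.2,interpolation=2))
print([(np.round(r['location'],0),round(r['p'],2),int(r['pixels'].sum()),np.round(atz('wrist',r['location'],8),0)) for r in vision.trace('small0','wrist')])
E
```

```text
time: 30.8
eef_pos: [539.7, -237.3, 155.5]
eef_rot: [-90.0, -0.0, -178.6]
force: [0.0, 0.2, 0.2]
grip_width: 42.6
time: 31.3
eef_pos: [542.5, -238.5, 261.9]
eef_rot: [-89.8, 0.5, -178.6]
force: [0.2, -0.0, -0.5]
grip_width: 51.1
[ 542.54575287 -238.53942393  261.91494331] [ 0.18374636 -0.03358351 -0.46713951]
[(array([237., 142.]), 0.54, 82, array([ 564., -193.,    8.])), (array([250., 175.]), 0.18, 22807, array([ 528., -208.,    8.]))]
```

View pics/w20z.png

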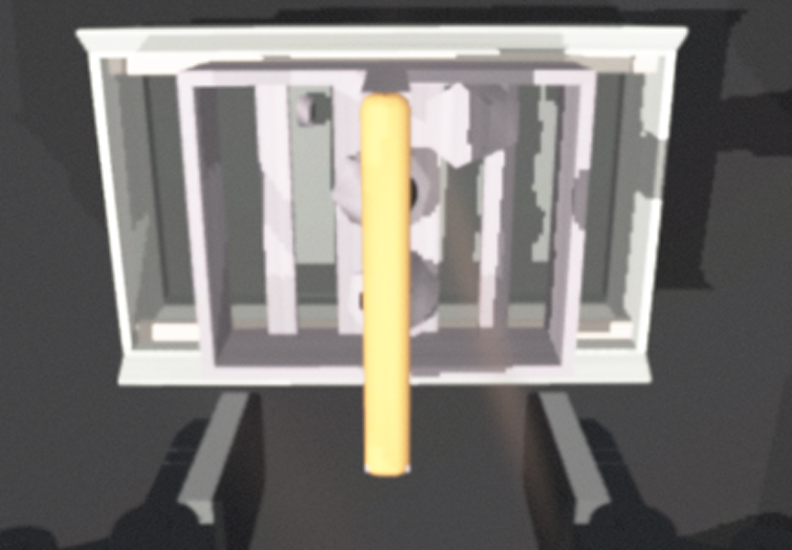

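```bash
cat > look2.py <<'E'
from h import *
import sys
n=sys.argv[1]
im=pic('wrist',n)
c=proj('wrist',[[540,-236,90]])[0];print(c)
x0=int(np.clip(c[0]-180,0,200));y0=int(np.clip(c[1]-130,0,160))
cv2.imwrite(f'pics/{n}z.png',cv2.resize(im[y0:y0+260,x0:x0+360],None,fx=2.2,fy=2.2,interpolation=2))
print([(np.round(r['location'],0),round(r['p'],2),int(r['pixels'].sum()),np.round(atz('wrist',r['location'],8),0),np.round(atz('wrist',r['location'],90),0)) for r in vision.trace('small0','wrist')])
E
python3 -m jog '[0,0,-0.5,0,0.2,0,0,-1,0,0.2,0,0,-1,0,0.2,0,0,-1,0,0.2]'; python3 look2.py w21;python3 -m jog '[0,0,0.5,0,0.2,0,0,1,0,0.2]';python3 -m jog '[0,0,0.5,0,0.2,0,0,1,0,0.2,0,0,1,0,0.2,0,0,1,0,0.2]';python3 look2.py w22
```

```text
time: 31.8
eef_pos: [536.9, -136.2, 254.7]
eef_rot: [-90.0, -0.1, -178.5]
force: [1.2, -0.3, 0.2]
grip_width: 51.2
[391.97597425 184.4416698 ]
[(array([423., 196.]), 0.69, 20469, array([ 506., -300.,    8.]), array([ 530., -265.,   90.])), (array([419., 196.]), 0.61, 66, array([ 506., -295.,    8.]), array([ 531., -262.,   90.]))]
time: 32.1
eef_pos: [539.8, -238.8, 255.4]
eef_rot: [-90.0, -0.0, -178.5]
force: [1.9, -0.3, 0.6]
grip_width: 51.6
time: 32.5
eef_pos: [541.1, -339.5, 254.6]
eef_rot: [-90.0, -0.1, -178.9]
force: [-0.5, 1.1, 0.3]
grip_width: 51.4
[160.2730643  184.01532825]
[(array([233., 193.]), 0.53, 74, array([ 509., -288.,    8.]), array([ 533., -298.,   90.])), (array([220., 136.]), 0.49, 92, array([ 571., -276.,    8.]), array([ 583., -289.,   90.]))]
```

View pics/w21z.png

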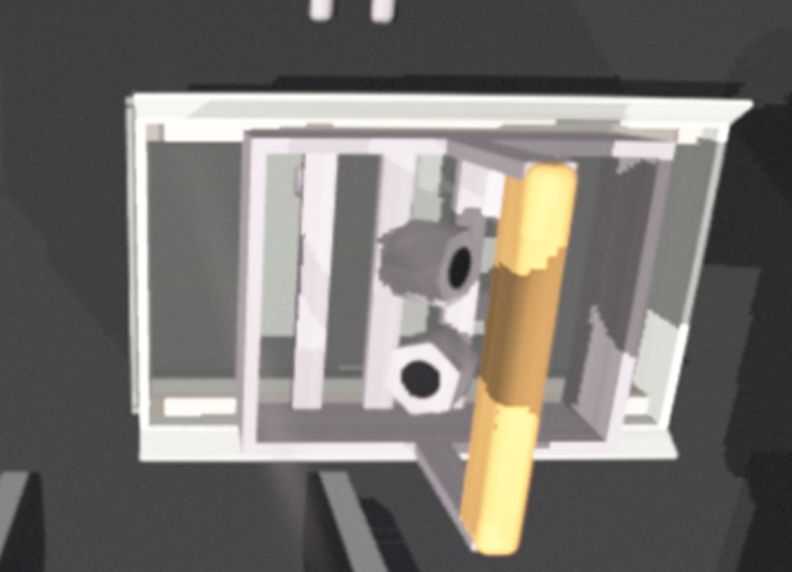

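View pics/w22z.png

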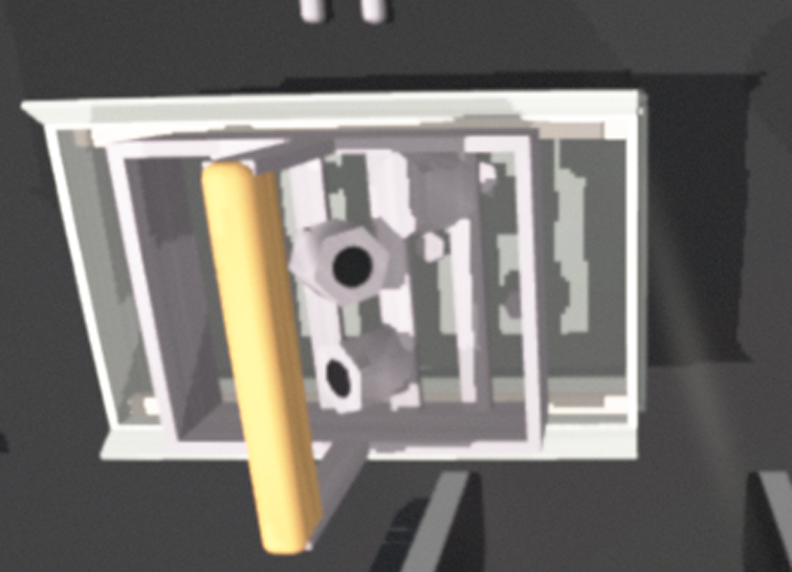

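```bash
python3 - <<'E'
from h import *
s=sense();print(s['eef_pos'])
p=[432/2.2,54+245/2.2]
for z in(8,75,88): print(z,atz('wrist',p,z),proj('wrist',[[541,-236,75]]))
print('E',vision.get_calibration('wrist')['extrinsics'][:3,3])
E
python3 -m jog '[-0.2,0,0.25,0,0.2,-0.4,0,0.5,0,0.2,-0.4,0,0.5,0,0.2,-0.4,0,0.5,0,0.2]'; python3 look2.py w23
```

```text
[ 541.5961584  -337.25597356  255.05413226]
8 [ 538.85982446 -249.05736793    8.        ] [[166.22583771 178.70916775]]
75 [ 553.85832135 -264.01029479   75.        ] [[166.22583771 178.70916775]]
88 [ 556.76847746 -266.91160896   88.        ] [[166.22583771 178.70916775]]
E [ 626.08087027 -336.01340947  397.62638139]
time: 33.0
eef_pos: [583.3, -385.2, 255.1]
eef_rot: [-90.1, -0.1, -178.6]
force: [0.2, 1.0, 0.5]
grip_width: 51.4
[113.04375226 226.76646336]
[(array([104., 177.]), 0.4, 47, array([ 564., -194.,    8.]), array([ 586., -234.,   90.]))]
```

View pics/w23z.png

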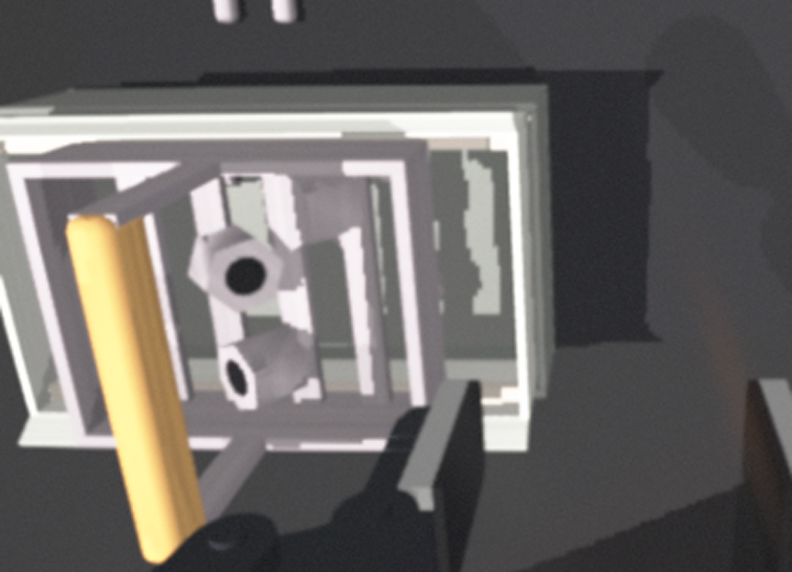

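Run:
```python
from h import *
c=proj('wrist',[[539,-249,8],[571,-276,8],[508,-290,8],[567,-194,8],[555,-265,75]])
print(np.round((c-[0,97])*2.2))
im=pic('side','s23');cv2.imwrite('pics/s23z.png',cv2.resize(im[120:210,260:360],None,fx=6,fy=6,interpolation=2))
im=pic('top','t23');print([(np.round(r['location'],0),round(r['p'],2)) for r in vision.trace('large0','top')],[(np.round(r['location'],0),round(r['p'],2)) for r in vision.trace('small0','top')])
cv2.imwrite('pics/t23z.png',cv2.resize(im[150:260,300:430],None,fx=5,fy=5,interpolation=2))
```

```text
[[342. 228.]
 [391. 167.]
 [426. 286.]
 [229. 172.]
 [327. 241.]]
[(array([367., 208.]), 0.6), (array([378., 188.]), 0.49)] []
```

View pics/s23z.png

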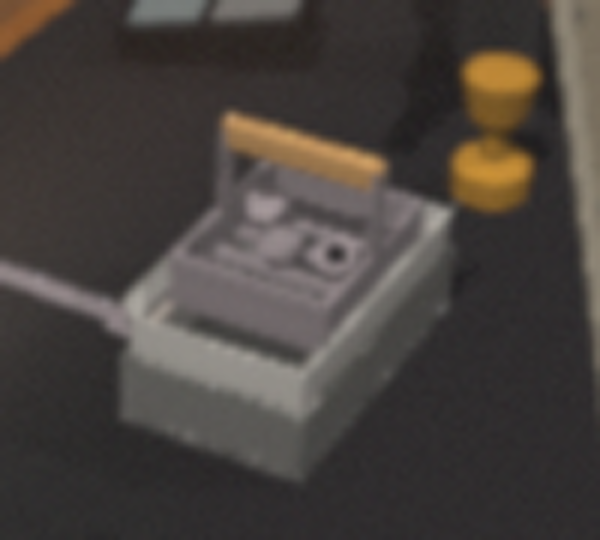

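View pics/t23z.png

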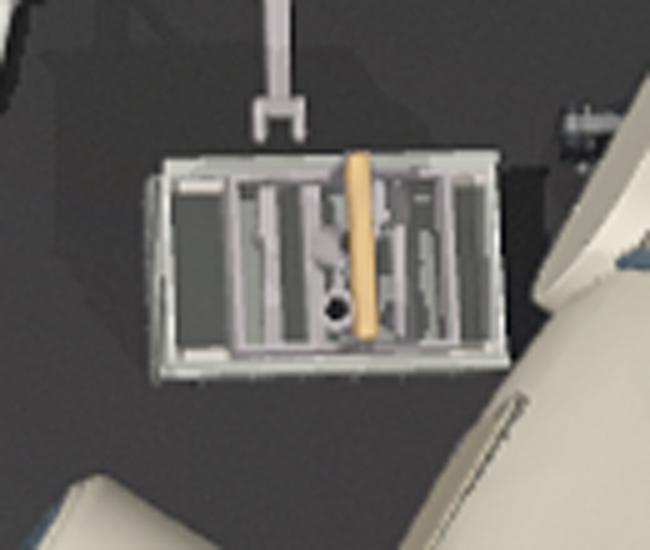

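```bash
python3 -c "
from workcell import manip,sense
print(sense()['time'],manip.job_done())"
```

```text
the job is handed in; nothing more can be done
33.3 None
```

The job is handed in at 33.3 s of 64 s: the sieve is level on the rails holding all three wheel nuts, and all four small nuts are in the bin.

I gripped the grey sieve's bar and carried it level to the bin. The first lowering touched the lip flare, with a vertical force change of about 15 N. I raised it about 3 mm before any nut had fallen, shifted 3 mm in x, and found the ledges by feel with the underside about 75 mm up. I shook it with 30 mm strokes while the rails carried about 5–8 N, without lifting it again, then let go and backed away.

**Checks:**
- **Small nuts:** oblique wrist-camera views placed all four on the bin floor, at about (508,-290), (571,-276), (567,-194) and (539,-249). None was seen on the bars. I saw the nut at (539,-249) in only one view. I took it as fallen because it was not in the slot, where a jammed nut would show, in the next view.
- **Wheel nuts:** I saw all three in the sieve in the wrist view. The network found only two of them in the last top view.
- **Forces:** I read force only at the end of each move, so brief peaks between readings were not seen.
- **Bystanders:** the last pictures I viewed covered only the bin area, where the wrench and trophy looked unmoved. I did not check the other bystanders at the end, but the arm never went near them.

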